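Fetch the bamboo rib from behind the pots and pack it away

TASK

The bamboo rib lies at the back of the little wooden pot stand, shut in by the pale cup and the dark pot. Lift both out and stand them on the low drying board, then lay the rib flat in the open wooden case while they wait there, and afterwards put the cup and the pot back, each upright where it stood, and shut the case's lid. Keep the pots upright and leave the two wooden stamps standing where they are.

Things in the scene. Friction and masses are not known exactly. Their poses are not given: they have to be found in the camera images.
- cup_mid (a point): Small round cup, white glaze above a bare tan foot, open at the top; 65 mm across, 43 mm high, nearly straight sides. Stands at the front of the pot stand, beside the dark pot (which of them is left or right changes). The point is its centre, half-way up (21.5 mm above its foot), z up.
- pot_mid (a point): Round dark brown pinched pot with a pale inside, open at the top; 69 mm across from 26 mm above its foot up to the rim, narrower below, 65 mm high. Stands at the front of the pot stand, 8 mm or less from the cup. The point is its centre, half-way up (32.5 mm above its foot), z up.
- rib_mid (a point): Bamboo rib: flat plain wooden strip with cut corners, 40 mm (its x) by 105 mm (its y) by 8 mm thick (z). Lies flat on the floor of the pot stand behind cup and pot, long side across the stand, only a few mm behind them and about 35 mm in front of the stand's back wall. The point is its centre, half-way up.
- stand: Fixed three-sided wooden pot stand, 165 mm deep (x) by 176 mm wide (y), open at its front (-x) and top. Floor 6 mm thick; side and back walls 8 mm thick, up to 42 mm high. Origin at the centre of its underside, on the bench. Cup and pot stand side by side about 43 mm in front of the origin, about 37 mm left and right of it; the rib lies about 18 mm behind the origin.
- board_top (a point): Low fixed plank drying board, empty, 130 mm (x) by 200 mm (y), its top 12 mm above the bench. The point is the centre of its top face; x and y run along its sides. Stand and board swap places between starts.
- case: Fixed rectangular wooden case with a hinged flat lid, 120 mm (x) by 135 mm (y), empty. Inside 110 mm (x) by 125 mm (y); inner floor 5 mm and rim 40 mm above the origin, walls 5 mm thick. Origin at the centre of the underside, on the bench, z up; the hinge line runs along y at x = +60 mm, z = +40 mm, on the side away from the robot.
- case_lid (a joint): Hinge of the case's lid in rad: 0 shut, 1.9 wide open, as it starts (the lid then leans back 19 degrees beyond upright, its free edge about 100 mm from the case's origin along +x and 154 mm up). The lid is a plain board, 6 mm thick, 135 mm wide, reaching 120 mm from the hinge, light (0.12 kg) and free-swinging: pushed from behind well past upright, it falls shut by itself.
- stamp_a_mid (a point): Bystander, leave alone: slim reddish-brown turned wooden stamp, 28 mm across, 54 mm high, standing on the bench. The point is its centre, half-way up.
- stamp_b_mid (a point): Bystander, leave alone: stouter pale turned wooden stamp, 34 mm across, 54 mm high, standing on the bench near the case. The point is its centre, half-way up.

How it is judged:
By the outcome, as a careful person would: the job done as asked, in the order asked, and still so for the second after the job is handed in, with the robot touching nothing.
It also fails if it takes over 136 s, if anything falls off the work surface, if the arm or the gripper's body presses on something with over 40 N, if the wrist force passes 120 N, or if a joint passes its speed limit or range.

ROBOT

A 6-joint arm with a two-finger parallel gripper is mounted at the origin on the work surface; the furniture and walls round the work are solid. World frame = base frame: x ahead of the robot, y to its left, z up, the work surface at z = 0. Lengths are in m, angles in degrees, forces in N, time in s.
With the tool pointing down it reaches from about 0.4 to 0.825 m from the base axis. Payload 7 kg.
Tool frame: the origin (TCP) lies at the very end of the fingers, on their centre line; the grasp point (between the pads) lies 19 mm behind it; x points along the fingers, y is the direction in which the jaws open and shut, and the axes are right-handed (so a half turn about x gives the same grasp; the last joint's range is limited). The gripper opens to 88 mm and grips with 3 to 60 N. Pads are 19 mm wide; open, the fingers measure 130 mm over their backs; the gripper's body (78 mm by 193 mm) begins 47 mm behind the grasp point.
Start: joints at [85.262, 20.546, 0.682, 0, -70.136, -16.507], TCP at [0.245, 0.629, 0.227] pointing down, gripper open.
Joint ranges: [-176.03, 176.03], [-82.01, 121.73], [-58.28, 71.71], [-173.87, 95.51], [-174.79, -0.11], [-173.66, 173.66]. Speed limits (degrees/s): [136.94, 136.94, 172.46, 180, 180, 180].

INTERFACE

Orientations are given as [roll, pitch, yaw] about the fixed x, y, z axes, in that order (R = Rz(yaw) Ry(pitch) Rx(roll)).
In Python, from plant import monitor, eyes, ticket gives the robot as it stands. The module is installed in compiled form; this text tells all that it offers.
- The arm moves only by the shell command python3 -m crank 'ROWS'. ROWS is JSON, a list of rows, each an object with "linear": the shift along the world's x, y, z in units of 60 mm (1.0 is 60 mm), a list of three; "rot": the turn, a rotation vector about the world's x, y, z in units of 5 degrees (1.0 is 5 degrees), a list of three; "hand": the opening, from 0 (shut) to 1 (fully open). In form: [{"linear": [tx, ty, tz], "rot": [ax, ay, az], "hand": hand}, ...]. A call has 1 to 20 rows; each row shifts and turns the pose as measured when the row begins; what a row does not reach is not made up. A row lasts 1/8 s, in which the tool goes at most 62.5 mm and 10.7 degrees, less where a joint would pass 70% of its speed; a pose out of reach is approached as far as the arm can. A call is refused whole if a number of a shift passes 1 or a number of a turn 1, either way. A call with a gripper value outside its range is refused whole. The fingers move at their own pace and stop on an object; the grip force is fixed at half the most. Time passes only in rows, so rows that do not move let the fingers close. It gives the time, the measured TCP pose, the force and the opening at its end, in the units of the state.
- monitor.get_obs(): the state, without advancing time (a new reading comes with each control period).
- eyes.snapshot(name): name is "side" or "top"; returns a dict with "image" (420x560x3 uint8, red, green, blue), "depth" (420x560 float32, m along the optical axis (not along the pixel's ray), 0 where there is no reading), "K" (3x3 intrinsics, pixels), "camera_from_world" (4x4, takes a point from world to camera coordinates). Camera axes: x right, y up, looking along -z (the intrinsics and any distortion apply to the point x, -y, -z); pixel columns grow to the right and rows downward; lengths in m; the calibration is good to about 2 mm. A picture is of the moment at which its call begins.
- ticket.close_job(): hands the job in, once; it reports no verdict.
The state is a dict: "clock": time; "joint_pos": joint angles; "qvel": joint speeds; "tau": joint torques, N m; "tool_pos": TCP position; "orientation": TCP orientation; "force": force on the tool from outside, world axes, zero at the start; "moment": the same for the moment, N m; "opening": finger opening in m.
Only numpy, scipy, OpenCV 4.12 (cv2) and the standard library are available. Lean on these libraries where they do the work, as an engineer would, in place of code of your own. Each camera call takes 0.05 s, during which the arm holds its last target.

## Working session

There is one attempt and no reset: what is moved stays moved. The work goes in short steps, Python scripts to look and compute and a shell command to move; the robot and the scene stay as the last step left them, time stands still between calls to the robot, and variables do not carry over. Pictures are saved under pics/ and viewed, and the job is handed in when it is done.

```bash
mkdir -p pics; cat > h.py <<'E'
import numpy as np, cv2
from plant import monitor, eyes, ticket
def snap(name,out=None):
    s=eyes.snapshot(name)
    if out: cv2.imwrite('pics/'+out, s['image'][:,:,::-1])
    return s
def world(s):
    d=s['depth'];K=s['K'];h,w=d.shape
    u,v=np.meshgrid(np.arange(w),np.arange(h))
    X=(u-K[0,2])/K[0,0]*d; Y=(v-K[1,2])/K[1,1]*d
    P=np.stack([X,-Y,-d,np.ones_like(d)],-1)
    W=P@np.linalg.inv(s['camera_from_world']).T
    W=W[...,:3]; W[d==0]=np.nan
    return W
def proj(s,p):
    c=s['camera_from_world']@np.r_[p,1]; q=s['K']@np.array([c[0],-c[1],-c[2]]); return q[:2]/q[2]
E
python3 - <<'E'
from h import *
np.set_printoptions(precision=4,suppress=True)
o=monitor.get_obs(); print(o)
for n in ('top','side'):
    s=snap(n,n+'0.png'); print(n,s['K'],s['camera_from_world']); np.savez('/tmp/'+n+'0.npz',**s)
E
```

```text
{'clock': 0.0, 'joint_pos': array([ 85.2619,  20.5897,   0.6349,  -0.0212, -70.1341, -16.509 ]), 'qvel': array([ 0.0248, -0.0273,  0.0324,  0.044 ,  0.0347, -0.0107]), 'tau': array([ -0.0001, -58.2714,  29.3044,   6.9972,   0.0069,  -0.0002]), 'tool_pos': array([0.2444, 0.6287, 0.2256]), 'orientation': array([  93.852 ,   89.9089, -107.4023]), 'force': array([-0.4804,  0.7592,  0.8397]), 'moment': array([0.0067, 0.0017, 0.0441]), 'opening': 0.08783524395134039}
top [[445.4221   0.     281.0721]
 [  0.     445.4221 212.3411]
 [  0.       0.       1.    ]] [[ 0.016  -0.9997  0.0161 -0.0843]
 [ 0.9873  0.0183  0.1577 -0.4788]
 [-0.158   0.0133  0.9874 -1.2017]
 [ 0.      0.      0.      1.    ]]
side [[411.5616   0.     284.9206]
 [  0.     411.5616 201.4423]
 [  0.       0.       1.    ]] [[ 0.6176 -0.7863 -0.016  -0.3348]
 [ 0.5592  0.4247  0.712  -0.2958]
 [-0.553  -0.4487  0.702  -0.7227]
 [ 0.      0.      0.      1.    ]]
```

View pics/top0.png

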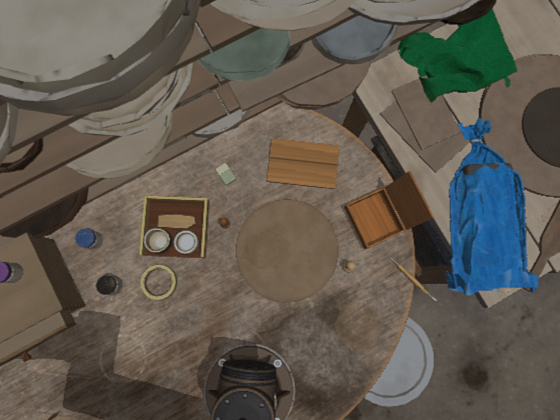

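View pics/side0.png

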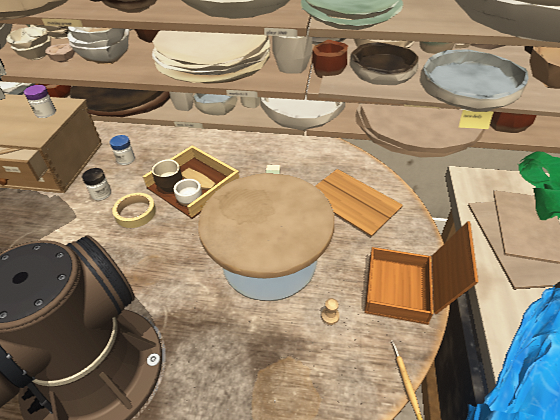

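```bash
python3 - <<'E'
from h import *
np.set_printoptions(precision=4,suppress=True)
for n in ('top','side'):
    s=dict(np.load('/tmp/'+n+'0.npz')); W=world(s)
    print(n,'base',proj(s,np.array([0,0,0.])),proj(s,np.array([0,0,0.4])),proj(s,np.array([.245,.629,.227])))
    np.save('/tmp/'+n+'W.npy',W)
    pts={'top':[(287,250),(287,205),(330,250),(245,250),(223,222),(349,265),(157,239),(186,242),(177,221),(303,163),(378,218),(157,283),(85,238),(107,284),(408,201),(225,173),(60,260)],'side':[(265,220),(165,170),(187,187),(331,310),(400,280)]}[n]
    for u,v in pts: print((u,v),W[v,u])
    im=s['image'][:,:,::-1]
    if n=='top':
        cv2.imwrite('pics/a.png',cv2.resize(im[180:300,110:310],None,fx=4,fy=4,interpolation=cv2.INTER_CUBIC))
        cv2.imwrite('pics/b.png',cv2.resize(im[120:290,240:440],None,fx=3.5,fy=3.5,interpolation=cv2.INTER_CUBIC))
E
```

```text
top base [249.8285 389.8241] [238.0826 441.8843] [-30.7584 296.1302]
(287, 250) [ 0.3678 -0.091   0.145 ]
(287, 205) [ 0.4831 -0.0895  0.141 ]
(330, 250) [ 0.3697 -0.1992  0.1437]
(245, 250) [0.3661 0.0144 0.1429]
(223, 222) [0.4486 0.083  0.05  ]
(349, 265) [ 0.337  -0.2622  0.0519]
(157, 239) [0.4019 0.2694 0.0163]
(186, 242) [0.3944 0.1872 0.0214]
(177, 221) [0.4538 0.2167 0.0149]
(303, 163) [ 0.63   -0.1375  0.0136]
(378, 218) [ 0.4747 -0.3551  0.0023]
(157, 283) [ 0.2804  0.267  -0.0027]
(85, 238) [0.3964 0.4482 0.0666]
(107, 284) [0.2759 0.3802 0.0667]
(408, 201) [ 0.5072 -0.4132  0.1006]
(225, 173) [0.5968 0.0872 0.0095]
(60, 260) [0.3384 0.5276 0.0277]
side base [ 94.2432 369.8858] [-32.8856 211.679 ] [-1.0651 88.1818]
(265, 220) [ 0.3612 -0.0969  0.1402]
(165, 170) [0.4071 0.2805 0.0405]
(187, 187) [0.4061 0.2007 0.027 ]
(331, 310) [ 0.3278 -0.2758  0.0452]
(400, 280) [ 0.4926 -0.3378  0.0048]
```

View pics/a.png

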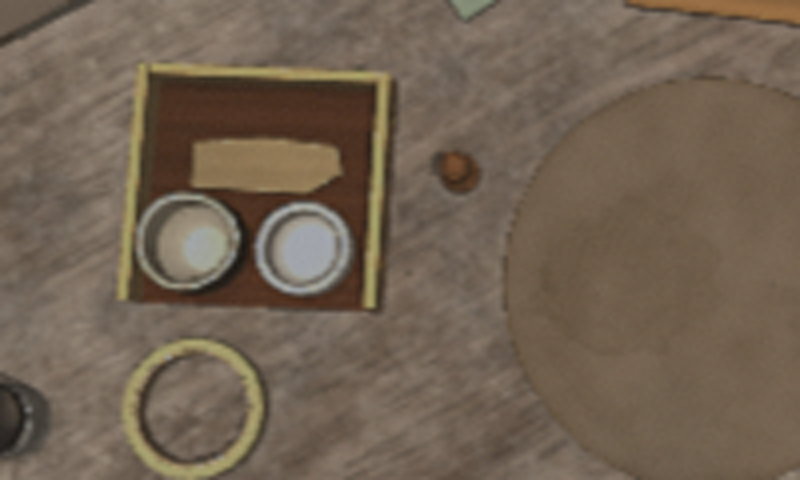

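View pics/b.png

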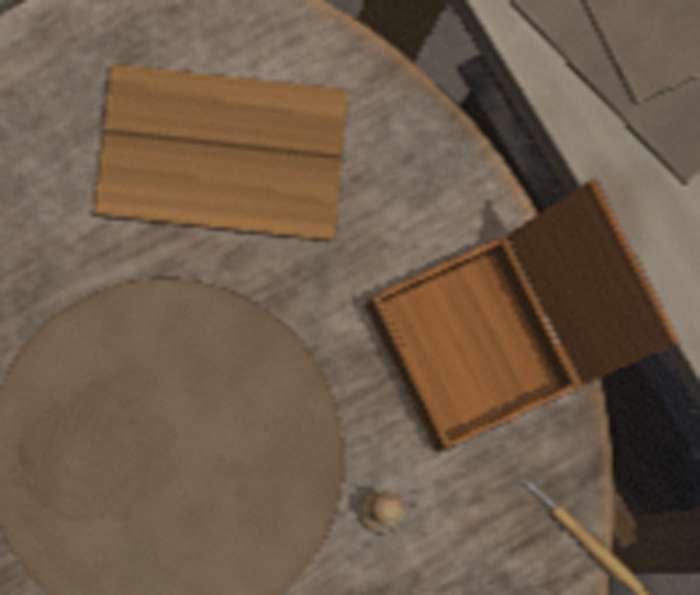

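```bash
python3 - <<'E'
from h import *
from scipy.optimize import least_squares
from scipy.spatial.transform import Rotation as Rn
np.set_printoptions(precision=4,suppress=True)
o=monitor.get_obs(); print(Rn.from_euler('xyz',o['orientation'],degrees=True).as_matrix())
for n in ('top','side'):
    W=np.load(f'/tmp/{n}W.npy'); f=W.reshape(-1,3)
    print('==',n)
    t=f[(f[:,0]>.3)&(f[:,0]<.6)&(f[:,1]>.05)&(f[:,1]<.3)&(abs(f[:,2])<.012)]; print('table z med',np.median(t[:,2]))
    def circ(cx,cy,rad,z0,z1,nm):
        m=(np.hypot(f[:,0]-cx,f[:,1]-cy)<rad)&(f[:,2]>z0)&(f[:,2]<z1); p=f[m]
        fit=lambda p:least_squares(lambda q:np.hypot(p[:,0]-q[0],p[:,1]-q[1])-q[2],[cx,cy,rad*.8],loss='soft_l1',f_scale=.002).x
        q=fit(p); print(nm,m.sum(),q,'zmax',np.percentile(p[:,2],95))
    circ(.405,.272,.05,.060,.08,'pot')
    circ(.40,.187,.045,.040,.058,'cup')
    circ(.447,.083,.03,.02,.07,'stA')
    circ(.333,-.262,.03,.02,.07,'stB')
    circ(.37,-.09,.18,.12,.16,'wheel')
    def rect(m,nm):
        p=f[m]; r=cv2.minAreaRect(p[:,:2].astype(np.float32)*1000); print(nm,m.sum(),r,np.median(p[:,2]))
    box=lambda x0,x1,y0,y1,z0,z1:(f[:,0]>x0)&(f[:,0]<x1)&(f[:,1]>y0)&(f[:,1]<y1)&(f[:,2]>z0)&(f[:,2]<z1)
    rect(box(.55,.72,-.26,-.02,.008,.03),'board')
    rect(box(.34,.56,.11,.36,.036,.044),'standwalls')
    rect(box(.35,.56,-.45,-.27,.034,.046),'caserim')
    for z in np.arange(.05,1.0,.1):
        m=box(.2,1.0,-.7,.6,z,z+.1)&(f[:,0]>.55); 
        if m.any(): print('z',z,'minx',np.percentile(f[m,0],1),'y',np.percentile(f[m,1],[1,99]),m.sum())
E
```

```text
[[-0.0004 -0.3624 -0.932 ]
 [-0.0014 -0.932   0.3624]
 [-1.      0.0014 -0.0002]]
== top
table z med 0.0012193410677496797
pot 153 [0.3943 0.2562 0.0313] zmax 0.07246087080129829
cup 184 [0.3929 0.1834 0.0293] zmax 0.05251752913335793
stA 47 [0.4516 0.0819 0.0071] zmax 0.05515910661086125
stB 69 [ 0.3375 -0.2684  0.0088] zmax 0.05420906322214232
wheel 8334 [ 0.3686 -0.0912  0.0919] zmax 0.1438780418114624
board 2774 ((630.6605834960938, -138.76953125), (199.70135498046875, 131.2984161376953), 84.70784759521484) 0.011992802848211581
standwalls 522 ((438.0920715332031, 219.67889404296875), (177.73129272460938, 163.47950744628906), 89.14493560791016) 0.04084922424242865
caserim 376 ((472.5102233886719, -342.95452880859375), (135.26910400390625, 126.22145080566406), 25.18567657470703) 0.039655572028088226
z 0.05 minx 0.5522761330359839 y [-0.6916  0.345 ] 8627
z 0.15000000000000002 minx 0.5556469037840461 y [-0.412   0.2711] 8550
z 0.25000000000000006 minx 0.5510885752240385 y [-0.218  0.423] 3841
z 0.35000000000000003 minx 0.5566801334513978 y [-0.4261  0.416 ] 8820
z 0.4500000000000000
[... 434 characters left out ...]
call last):
  File "<stdin>", line 16, in <module>
  File "<stdin>", line 13, in circ
    return _quantile_unchecked(
        a, q, axis, out, overwrite_input, method, keepdims, weights)
    return _ureduce(a,
                    func=_quantile_ureduce_func,
    ...<5 lines>...
                    overwrite_input=overwrite_input,
                    method=method)
    r = func(a, **kwargs)
    result = _quantile(arr,
                       quantiles=q,
    ...<2 lines>...
                       out=out,
                       weights=wgt)
    slices_having_nans = np.isnan(arr[-1, ...])
                                  ~~~^^^^^^^^^
IndexError: index -1 is out of bounds for axis 0 with size 0
```

```bash
python3 - <<'E'
from h import *
np.set_printoptions(precision=3,suppress=True,linewidth=200)
f=np.concatenate([np.load(f'/tmp/{n}W.npy').reshape(-1,3) for n in('top','side')]); f=f[~np.isnan(f[:,0])]
s=f[(f[:,0]<.3)==False]
r=np.hypot(f[:,0],f[:,1]); a=np.degrees(np.arctan2(f[:,1],f[:,0]))
print('min radius by angle (rows) / z band .08-.18 .. ')
zb=[.07,.16,.25,.35,.45,.55,.7]
for a0 in range(-60,70,10):
    row=[]
    for z0,z1 in zip(zb,zb[1:]):
        m=(a>=a0)&(a<a0+10)&(f[:,2]>z0)&(f[:,2]<z1)&(r>.52)
        row.append(np.percentile(r[m],2) if m.sum()>5 else 9)
    print(a0,np.array(row))
E
```

```text
min radius by angle (rows) / z band .08-.18 .. 
-60 [0.664 9.    9.    9.    9.    9.   ]
-50 [0.627 9.    9.    9.    9.    9.   ]
-40 [0.646 9.    9.    9.    9.    9.   ]
-30 [1.029 0.925 1.018 0.862 0.86  9.   ]
-20 [0.781 0.832 0.858 0.853 0.76  0.769]
-10 [0.759 0.74  0.761 0.717 0.729 0.734]
0 [0.682 0.695 0.696 0.705 0.693 0.588]
10 [0.662 0.651 0.644 0.619 0.617 0.549]
20 [0.649 0.609 0.614 0.616 0.618 0.549]
30 [0.648 0.62  0.627 0.656 0.632 0.603]
40 [0.64  0.659 0.664 0.656 0.625 9.   ]
50 [0.579 0.692 0.696 0.715 9.    9.   ]
60 [0.524 0.626 0.586 0.714 9.    9.   ]
```

```bash
python3 - <<'E'
from h import *
np.set_printoptions(precision=3,suppress=True,linewidth=200)
for n in('top','side'):
    f=np.load(f'/tmp/{n}W.npy').reshape(-1,3); f=f[~np.isnan(f[:,0])]
    print(n,'min x in y bins, per z band')
    zb=[.06,.1,.14,.18,.22,.26,.3,.35,.4,.5,.7]; print(zb)
    for y0 in np.arange(-.3,.45,.05):
        row=[]
        for z0,z1 in zip(zb,zb[1:]):
            m=(f[:,1]>=y0)&(f[:,1]<y0+.05)&(f[:,2]>z0)&(f[:,2]<z1)&(f[:,0]>.525)
            row.append(np.percentile(f[m,0],1) if m.sum()>5 else 9)
        print('%.2f'%y0,np.array(row))
E
```

```text
top min x in y bins, per z band
[0.06, 0.1, 0.14, 0.18, 0.22, 0.26, 0.3, 0.35, 0.4, 0.5, 0.7]
-0.30 [9.    0.798 9.    0.856 0.832 9.    9.    0.861 0.805 9.   ]
-0.25 [0.779 0.771 9.    0.831 0.83  9.    0.869 0.871 0.815 9.   ]
-0.20 [0.763 0.765 9.    0.805 0.839 9.    0.841 0.844 9.    0.754]
-0.15 [0.763 0.766 9.    0.779 0.839 9.    0.813 0.817 9.    0.734]
-0.10 [0.771 0.773 9.    0.753 0.814 9.    0.802 0.739 0.752 0.726]
-0.05 [0.751 9.    9.    0.726 9.    9.    9.    0.711 0.717 0.727]
-0.00 [0.732 0.701 9.    0.712 9.    9.    9.    0.705 0.716 0.722]
0.05 [9.    0.676 0.692 0.692 9.    9.    0.696 0.704 0.69  0.58 ]
0.10 [0.664 0.668 0.661 0.662 9.    9.    0.667 0.669 0.632 0.536]
0.15 [0.637 0.669 0.632 0.632 0.631 0.627 0.658 0.614 0.586 0.525]
0.20 [0.608 9.    0.614 0.617 0.563 0.567 9.    0.593 0.569 9.   ]
0.25 [0.578 9.    9.    9.    0.534 0.539 0.581 0.582 0.566 9.   ]
0.30 [0.548 9.    9.    9.    0.526 0.53  0.553 0.556 0.545 0.526]
0.35 [0.526 9.    0.525 0.525 0.526 0.528 0.526 0.53  0.526 0.526]
0.40 [0.527 9.    9.    0.525 0.536 0.54  0.526 0.525 0.525 0
[... 412 characters left out ...]
    0.784 0.74  9.    9.   ]
-0.05 [0.751 0.812 0.747 0.726 0.814 9.    0.753 0.71  9.    9.   ]
-0.00 [0.722 0.7   0.718 0.711 0.791 0.801 0.725 0.705 9.    9.   ]
0.05 [0.686 0.675 0.688 0.69  0.779 0.784 0.694 0.71  0.712 9.   ]
0.10 [0.663 0.667 0.661 0.66  0.754 0.754 0.665 0.638 0.626 9.   ]
0.15 [0.634 0.669 0.629 0.63  0.632 0.628 0.639 0.599 0.585 9.   ]
0.20 [0.607 0.694 0.601 0.6   0.57  0.565 0.609 0.576 0.567 9.   ]
0.25 [0.578 0.611 0.572 0.574 0.538 0.537 0.579 0.574 0.568 9.   ]
0.30 [0.546 0.593 0.544 0.543 0.526 0.529 0.553 0.566 9.    9.   ]
0.35 [0.526 0.57  0.527 0.526 0.526 0.531 0.526 0.53  9.    9.   ]
0.40 [0.526 0.526 0.569 0.526 0.537 0.546 0.527 0.526 9.    9.   ]
```

```bash
python3 -m crank '[{"linear":[0,-1,0],"rot":[0,0,-1],"hand":1},{"linear":[0,-1,0],"rot":[0,0,-1],"hand":1},{"linear":[0,-1,0],"rot":[0,0,-1],"hand":1},{"linear":[0,-1,0],"rot":[0,0,-1],"hand":1}]'
```

```text
clock: 0.6
tool_pos: [0.2437, 0.3841, 0.2205]
orientation: [112.1, 89.5, -109.7]
force: [-0.1, 0.0, 0.4]
opening: 0.0875
```

```bash
cat > st.py <<'E'
from h import *
from scipy.spatial.transform import Rotation as Rn
np.set_printoptions(precision=4,suppress=True)
def st(print_=True):
    o=monitor.get_obs(); R=Rn.from_euler('xyz',o['orientation'],degrees=True).as_matrix()
    hd=np.degrees(np.arctan2(R[1,1],R[0,1]))
    if print_: print('t %.2f'%o['clock'],'p',o['tool_pos'],'head %.2f'%hd,'x',R[:,0],'y',R[:,1],'F',o['force'],'op %.4f'%o['opening'],'q',o['joint_pos'].round(1))
    return o,R
if __name__=='__main__': st()
E
python3 -m crank '[{"linear":[0.5,-0.43,0],"rot":[0,0,-1],"hand":1},{"linear":[0.5,-0.43,0],"rot":[0,0,-1],"hand":1},{"linear":[0.5,-0.43,0],"rot":[0,0,-1],"hand":1},{"linear":[0.5,-0.43,0],"rot":[0,0,-1],"hand":1},{"linear":[0.5,-0.43,0],"rot":[0,0,-1],"hand":1},{"linear":[0,0,0],"rot":[0,0,-1],"hand":1},{"linear":[0,0,0],"rot":[0,0,-1],"hand":1},{"linear":[0,0,0],"rot":[0,0,-1],"hand":1},{"linear":[0,0,0],"rot":[0,0,-1],"hand":1}]'
python3 st.py; python3 -c "
from h import *
snap('side','s1.png')"
```

```text
clock: 1.72
tool_pos: [0.3961, 0.2439, 0.2198]
orientation: [106.6, 89.5, -161.8]
force: [0.2, -0.5, 1.0]
opening: 0.0878
t 1.73 p [0.3961 0.2439 0.2198] head -178.43 x [-0.0089 -0.0029 -1.    ] y [-0.9996 -0.0274  0.009 ] F [ 0.1787 -0.5381  0.9958] op 0.0878 q [ 55.7   1.  -24.7  -0.4 -64.7 -54. ]
```

View pics/s1.png

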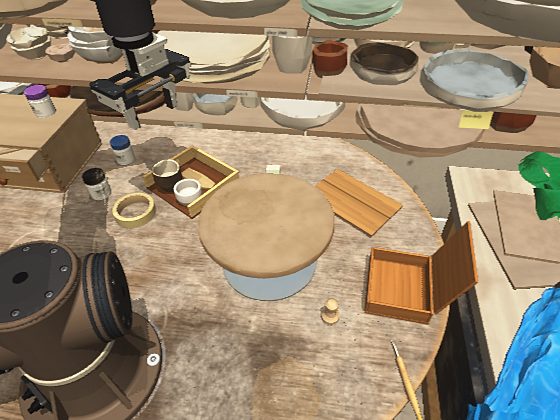

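```bash
python3 -m crank '[{"linear":[-0.03,0.2,0],"rot":[0.03,-0.1,-0.6],"hand":1},{"linear":[0,0,-1],"rot":[0,0,0],"hand":1},{"linear":[0,0,-0.9],"rot":[0,0,0],"hand":1},{"linear":[0,0,0],"rot":[0,0,0],"hand":1}]'
python3 st.py; python3 -c "
from h import *
snap('side','s2.png');snap('top','t2.png')
a=cv2.imread('pics/s2.png')[80:280,80:280];b=cv2.imread('pics/t2.png')[130:330,80:280]
cv2.imwrite('pics/c2.png',cv2.resize(np.hstack([a,b]),None,fx=2,fy=2))"
```

```text
clock: 2.28
tool_pos: [0.3944, 0.2564, 0.1043]
orientation: [-34.9, 89.9, 53.7]
force: [-0.2, 0.1, 1.6]
opening: 0.0879
t 2.27 p [0.3944 0.2564 0.1043] head 178.53 x [ 0.0015  0.002  -1.    ] y [-0.9997  0.0256 -0.0014] F [-0.2472  0.1317  1.5806] op 0.0879 q [ 57.1   8.2 -34.1   0.  -47.6 -58.6]
```

View pics/c2.png

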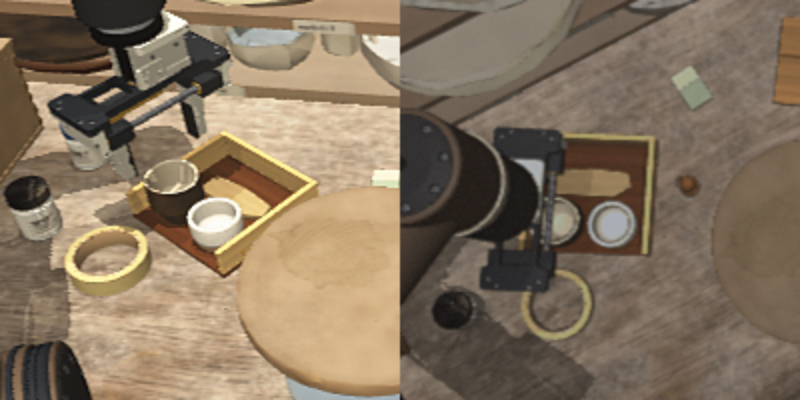

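```bash
python3 -m crank '[{"linear":[0,0,-0.6],"rot":[0,0,0],"hand":1},{"linear":[0,0,-0.57],"rot":[0,0,0],"hand":1},{"linear":[0,0,0],"rot":[0,0,0],"hand":1}]'
python3 st.py; python3 -c "
from h import *
snap('side','s3.png');snap('top','t3.png')
a=cv2.imread('pics/s3.png')[80:280,80:280];b=cv2.imread('pics/t3.png')[130:330,80:280]
cv2.imwrite('pics/c3.png',cv2.resize(np.hstack([a,b]),None,fx=2,fy=2))"
```

```text
clock: 2.75
tool_pos: [0.4009, 0.2644, 0.0445]
orientation: [-38.8, 88.7, 49.9]
force: [-0.1, -0.3, 0.6]
opening: 0.0877
t 2.75 p [0.4009 0.2644 0.0445] head 178.74 x [ 0.015   0.0178 -0.9997] y [-0.9996  0.022  -0.0146] F [-0.0529 -0.3435  0.6414] op 0.0877 q [ 57.1  13.5 -37.8   0.3 -37.4 -58.6]
```

View pics/c3.png

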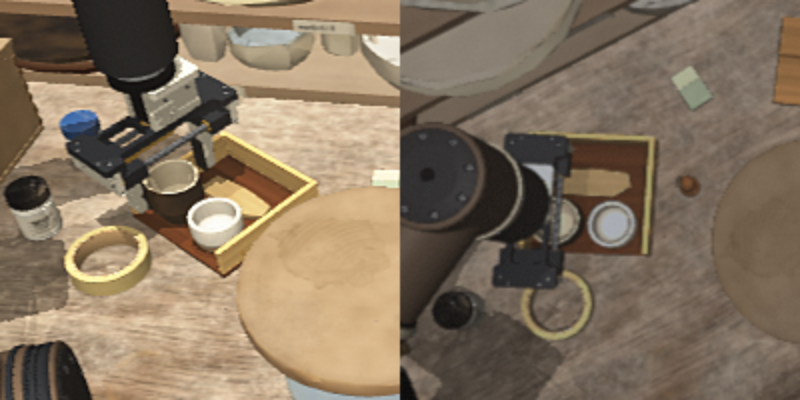

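```bash
python3 -m crank '[{"linear":[0,0,0],"rot":[0,0,0],"hand":1}]'; python3 st.py
```

```text
clock: 2.98
tool_pos: [0.4027, 0.2667, 0.0483]
orientation: [-38.4, 88.3, 50.4]
force: [0.4, -0.1, 0.7]
opening: 0.0875
t 2.98 p [0.4027 0.2667 0.0483] head 178.77 x [ 0.0193  0.0233 -0.9995] y [-0.9996  0.0214 -0.0188] F [ 0.3557 -0.1192  0.6862] op 0.0875 q [ 57.1  13.2 -37.6   0.3 -37.5 -58.6]
```

```bash
python3 -c "
from h import *
o=monitor.get_obs();print(o['tau'],o['moment'],o['qvel'])"; python3 -m crank '[{"linear":[0,0,0],"rot":[0,0,0],"hand":1}]'; python3 st.py;python3 -c "
from h import *
o=monitor.get_obs();print(o['tau'],o['moment'],o['qvel'])
snap('side','s4.png');snap('top','t4.png')"
```

```text
[ 4.22869007e-04 -3.79513800e+01  1.96215892e+01  4.66940895e+00
  7.81773962e-02  4.34858812e-04] [-1.19629587e-02  6.66796427e-02  4.55930974e-05] [ 0.02407553 -1.19956441  1.12985364  0.40005307 -0.9850095   0.15328113]
clock: 3.1
tool_pos: [0.4033, 0.2676, 0.0497]
orientation: [-38.1, 88.1, 50.7]
force: [-0.5, 1.3, 0.6]
opening: 0.0876
t 3.10 p [0.4033 0.2676 0.0497] head 178.78 x [ 0.0208  0.0254 -0.9995] y [-0.9996  0.0212 -0.0203] F [-0.4615  1.294   0.5923] op 0.0876 q [ 57.1  13.1 -37.5   0.3 -37.6 -58.6]
[ 6.32541982e-03 -3.83169687e+01  1.99208879e+01  4.74343970e+00
  5.97114838e-02  3.52660107e-03] [-0.0005022  -0.01276371  0.05152417] [ 0.01329609 -1.07263349  0.52626802  0.02710213 -0.66315937 -0.06175624]
```

View pics/t4.png

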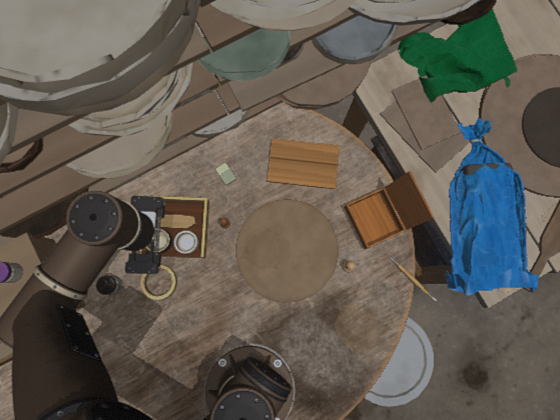

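View pics/s4.png

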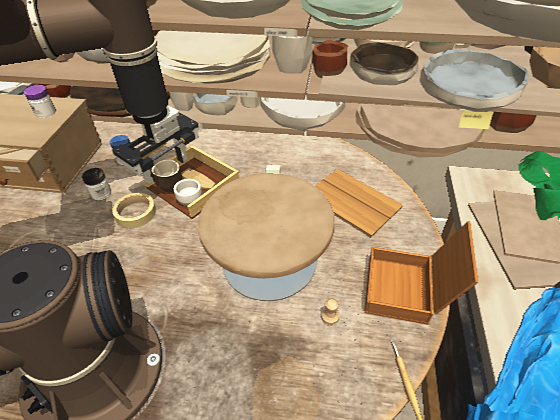

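```bash
python3 -m crank '[{"linear":[-0.15,-0.19,0],"rot":[-0.29,0.24,0],"hand":1}]'; python3 st.py;python3 -m crank '[{"linear":[0,0,0],"rot":[0,0,0],"hand":1}]'; python3 st.py
```

```text
clock: 3.32
tool_pos: [0.3938, 0.2556, 0.0496]
orientation: [136.3, 89.9, -134.9]
force: [-0.3, 0.5, -1.2]
opening: 0.0876
t 3.33 p [0.3938 0.2556 0.0496] head 178.80 x [-0.0012 -0.0012 -1.    ] y [-0.9998  0.0209  0.0012] F [-0.2613  0.5187 -1.1903] op 0.0876 q [ 57.1  12.9 -37.6  -0.  -39.6 -58.3]
clock: 3.45
tool_pos: [0.3933, 0.2549, 0.0496]
orientation: [137.7, 89.8, -133.5]
force: [0.3, -0.0, 0.5]
opening: 0.0878
t 3.45 p [0.3933 0.2549 0.0496] head 178.79 x [-0.0022 -0.0023 -1.    ] y [-0.9998  0.0211  0.0021] F [ 0.277 -0.044  0.485] op 0.0878 q [ 57.1  12.9 -37.6  -0.1 -39.7 -58.2]
```

```bash
python3 -m crank '[{"linear":[0.02,0.02,-0.13],"rot":[0.03,-0.03,0],"hand":1},{"linear":[0,0,-0.13],"rot":[0,0,0],"hand":1}]'; python3 st.py
```

```text
clock: 3.7
tool_pos: [0.3948, 0.2565, 0.0334]
orientation: [-40.3, 89.9, 48.5]
force: [0.5, 0.8, -0.3]
opening: 0.0876
t 3.70 p [0.3948 0.2565 0.0334] head 178.79 x [ 0.0013  0.0015 -1.    ] y [-0.9998  0.021  -0.0013] F [ 0.4942  0.8264 -0.2789] op 0.0876 q [ 57.1  14.4 -38.5   0.  -36.9 -58.3]
```

```bash
python3 -m crank '[{"linear":[0,0,0],"rot":[0,0,0],"hand":0.8},{"linear":[0,0,0],"rot":[0,0,0],"hand":0.76},{"linear":[0,0,0],"rot":[0,0,0],"hand":0}]'; python3 st.py; python3 -m crank '[{"linear":[0,0,0],"rot":[0,0,0],"hand":0},{"linear":[0,0,0],"rot":[0,0,0],"hand":0}]'; python3 st.py
```

```text
clock: 4.08
tool_pos: [0.3944, 0.256, 0.0322]
orientation: [-178.0, 90.0, -89.2]
force: [-0.5, -0.2, 0.0]
opening: 0.0658
t 4.08 p [0.3944 0.256  0.0322] head 178.80 x [ 0.     -0.0006 -1.    ] y [-0.9998  0.021  -0.    ] F [-0.5251 -0.1765  0.0147] op 0.0658 q [ 57.1  14.6 -38.6   0.  -36.9 -58.3]
clock: 4.32
tool_pos: [0.3943, 0.2559, 0.0322]
orientation: [167.2, 90.0, -104.0]
force: [-0.1, -0.0, -1.9]
opening: 0.0662
t 4.33 p [0.3943 0.2559 0.0322] head 178.79 x [-0.0001 -0.0005 -1.    ] y [-0.9998  0.0212  0.0001] F [-0.1418 -0.0364 -1.8718] op 0.0662 q [ 57.1  14.6 -38.6   0.  -36.9 -58.3]
```

```bash
python3 -m crank '[{"linear":[0,0,0.3],"rot":[0,0,0],"hand":0},{"linear":[0,0,0.5],"rot":[0,0,0],"hand":0},{"linear":[0,0,0.6],"rot":[0,0,0],"hand":0},{"linear":[0,0,0.6],"rot":[0,0,0],"hand":0},{"linear":[0,0,0.5],"rot":[0,0,0],"hand":0},{"linear":[0,0,0.3],"rot":[0,0,0],"hand":0}]'; python3 st.py; python3 -c "
from h import *
snap('side','s5.png')"
```

```text
clock: 5.08
tool_pos: [0.3923, 0.2534, 0.2038]
orientation: [141.1, 89.7, -130.1]
force: [1.4, 0.0, -0.9]
opening: 0.0664
t 5.08 p [0.3923 0.2534 0.2038] head 178.75 x [-0.0034 -0.0041 -1.    ] y [-0.9998  0.0219  0.0033] F [ 1.4036  0.031  -0.9406] op 0.0664 q [ 57.1   1.8 -26.3  -0.  -62.2 -58.3]
```

View pics/s5.png

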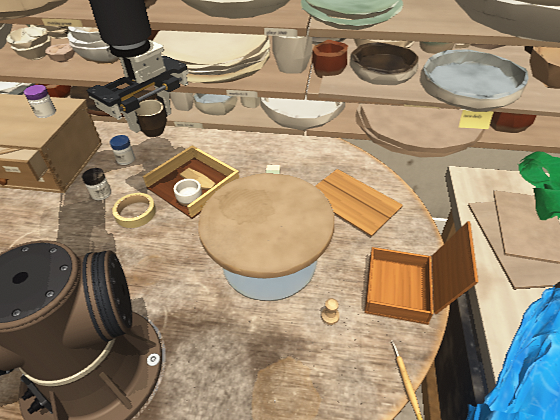

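```bash
python3 -m crank '[{"linear":[0.2,-0.4,0],"rot":[0,0,0],"hand":0},{"linear":[0.36,-0.72,0],"rot":[0,0,0],"hand":0},{"linear":[0.36,-0.72,0],"rot":[0,0,0],"hand":0},{"linear":[0.36,-0.72,0],"rot":[0,0,0],"hand":0},{"linear":[0.36,-0.72,0],"rot":[0,0,0],"hand":0}]'; python3 st.py
```

```text
clock: 5.75
tool_pos: [0.492, 0.0543, 0.2051]
orientation: [61.7, 90.0, 150.8]
force: [0.9, 0.2, -0.2]
opening: 0.0661
t 5.75 p [0.492  0.0543 0.2051] head 179.15 x [-0.0007  0.0004 -1.    ] y [-0.9999  0.0149  0.0007] F [ 0.9399  0.2494 -0.2454] op 0.0661 q [ 29.1   4.4 -23.3  -0.  -62.3 -29.9]
```

```bash
python3 -m crank '[{"linear":[0.36,-0.72,0],"rot":[0,0,0],"hand":0},{"linear":[0.36,-0.72,0],"rot":[0,0,0],"hand":0},{"linear":[0.36,-0.72,0],"rot":[0,0,0],"hand":0}]'; python3 st.py;  python3 -c "
from h import *
snap('side','s6.png');snap('top','t6.png')"
```

```text
clock: 6.12
tool_pos: [0.5575, -0.08, 0.2033]
orientation: [69.8, 89.9, 159.0]
force: [1.2, 1.0, -2.1]
opening: 0.066
t 6.12 p [ 0.5575 -0.08    0.2033] head 179.14 x [-0.0021  0.0008 -1.    ] y [-0.9999  0.015   0.0021] F [ 1.2331  0.9869 -2.0735] op 0.0660 q [ 11.7  11.1 -15.5  -0.1 -63.5 -12.5]
```

View pics/s6.png

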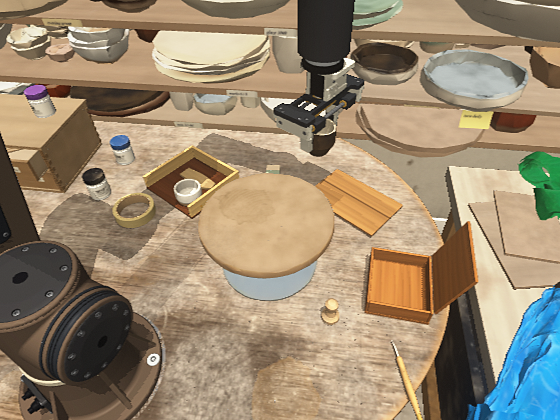

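View pics/t6.png

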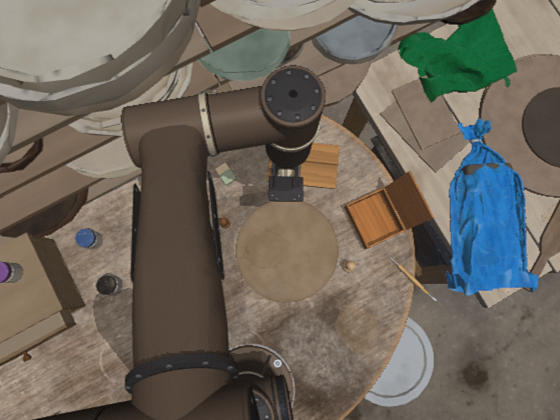

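```bash
python3 -c "
from h import *
np.set_printoptions(precision=3,suppress=True)
s=snap('top');W=world(s)
for u,v in [(160,130),(130,115),(150,112),(200,98),(240,95),(292,70),(292,93),(320,90),(170,200)]: print(u,v,W[v,u])
W0=np.load('/tmp/topW.npy')
for u,v in [(130,110),(150,105),(170,100),(190,92),(120,130),(230,85),(260,75)]: print('bg',u,v,W0[v,u])
"
```

```text
160 130 [0.505 0.112 0.632]
130 115 [0.53  0.16  0.624]
150 112 [0.535 0.131 0.625]
200 98 [0.56  0.057 0.623]
240 95 [ 0.568 -0.003  0.619]
292 70 [ 0.598 -0.081  0.643]
292 93 [ 0.561 -0.081  0.645]
320 90 [ 0.569 -0.123  0.64 ]
170 200 [0.387 0.074 0.707]
bg 130 110 [0.611 0.224 0.441]
bg 150 105 [0.607 0.176 0.475]
bg 170 100 [0.648 0.157 0.406]
bg 190 92 [0.69  0.129 0.35 ]
bg 120 130 [0.579 0.25  0.414]
bg 230 85 [0.773 0.059 0.21 ]
bg 260 75 [ 0.72  -0.022  0.377]
```

```bash
python3 -c "
from h import *
np.set_printoptions(precision=3,suppress=True,linewidth=200)
for n in ('top','side'):
  f=np.load(f'/tmp/{n}W.npy').reshape(-1,3)
  zb=np.arange(.3,.85,.05);print(n,zb)
  for y0 in np.arange(-.2,.4,.05):
    print('%.2f'%y0,np.array([ (np.percentile(f[m,0],1) if m.sum()>5 else 9) for z0 in zb for m in [(f[:,1]>=y0)&(f[:,1]<y0+.05)&(f[:,2]>z0)&(f[:,2]<z0+.05)&(f[:,0]>.2)]]))
s=snap('top');W=world(s);m=(W[...,2]>.4)&(W[...,0]>.3);
# arm mask: changed vs initial
W0=np.load('/tmp/topW.npy');d=(W[...,2]-W0[...,2]>.02)
print('arm')
for y0 in np.arange(-.2,.4,.05):
  q=W[d&(W[...,1]>=y0)&(W[...,1]<y0+.05)&(W[...,2]>.3)]
  if len(q): i=q[:,0].argmax();print('%.2f'%y0,q[i],q[:,2].max())
"
```

```text
top [0.3  0.35 0.4  0.45 0.5  0.55 0.6  0.65 0.7  0.75 0.8 ]
-0.20 [0.841 0.844 9.    9.    0.754 0.765 9.    9.    9.    9.    9.   ]
-0.15 [0.813 0.817 9.    9.    0.733 0.743 9.    9.    9.    9.    9.   ]
-0.10 [0.802 0.739 0.752 9.    0.726 0.732 9.    9.    9.    9.    9.   ]
-0.05 [9.    0.711 0.716 0.747 0.726 0.732 9.    9.    9.    9.    9.   ]
-0.00 [9.    0.705 0.714 0.719 0.722 0.736 0.722 9.    9.    9.    9.   ]
0.05 [0.696 0.704 0.715 0.69  0.694 0.759 0.714 0.579 0.568 0.574 9.   ]
0.10 [0.667 0.669 0.629 0.634 0.673 9.    9.    0.534 0.53  0.537 9.   ]
0.15 [0.658 0.614 0.587 0.586 9.    9.    9.    0.513 0.513 0.522 9.   ]
0.20 [9.    0.593 0.569 0.569 9.    9.    9.    0.507 0.505 0.52  9.   ]
0.25 [0.581 0.582 0.568 0.565 9.    9.    9.    0.509 0.508 0.524 9.   ]
0.30 [0.553 0.556 0.57  0.545 0.548 9.    9.    0.521 0.54  9.    9.   ]
0.35 [0.525 0.53  0.524 0.517 0.49  0.517 0.544 9.    9.    9.    9.   ]
0.40 [0.495 0.5   0.487 0.505 0.475 9.    9.    9.    9.    9.    9.   ]
side [0.3  0.35 0.4  0.45 0.5  0.55 0.6  0.65 0.7  0.75 0.8 ]
-0.20 [0.841 0.849 0.85
[... 552 characters left out ...]
 9.    9.   ]
0.20 [0.609 0.576 0.567 9.    9.    9.    9.    9.    9.    9.    9.   ]
0.25 [0.579 0.574 0.568 9.    9.    9.    9.    9.    9.    9.    9.   ]
0.30 [0.553 0.566 9.    9.    9.    9.    9.    9.    9.    9.    9.   ]
0.35 [0.524 0.53  9.    9.    9.    9.    9.    9.    9.    9.    9.   ]
0.40 [0.494 0.509 9.    9.    9.    9.    9.    9.    9.    9.    9.   ]
arm
-0.15 [ 0.602 -0.1    0.64 ] 0.6480229753798883
-0.10 [ 0.606 -0.079  0.639] 0.648295696343162
-0.05 [ 0.595 -0.048  0.638] 0.8350864861090975
-0.00 [0.581 0.008 0.604] 0.8296608533055212
0.05 [0.576 0.058 0.603] 0.8225736679860667
0.10 [0.564 0.106 0.603] 0.8083890382066725
0.15 [0.555 0.152 0.601] 0.79267553139302
```

```bash
python3 -m crank '[{"linear":[0,-0.6,0],"rot":[0,0,0],"hand":0},{"linear":[0,-0.7,-0.1],"rot":[0,0,0],"hand":0},{"linear":[0.1,-0.5,-0.2],"rot":[0,0,0],"hand":0},{"linear":[0.2,0,-0.4],"rot":[0,0,0],"hand":0},{"linear":[0.2,0,-0.3],"rot":[0,0,0],"hand":0}]'; python3 st.py;  python3 -c "
from h import *
np.set_printoptions(precision=3,suppress=True)
s=snap('top','t7.png');W=world(s)
W0=np.load('/tmp/topW.npy');d=(W[...,2]-W0[...,2]>.02)
for y0 in np.arange(-.3,.4,.05):
  q=W[d&(W[...,1]>=y0)&(W[...,1]<y0+.05)&(W[...,2]>.3)]
  if len(q): i=q[:,0].argmax();print('%.2f'%y0,q[i],q[:,2].max())
"
```

```text
clock: 6.95
tool_pos: [0.5867, -0.1851, 0.1423]
orientation: [4.7, 89.9, 94.1]
force: [-0.5, 0.2, -1.5]
opening: 0.0665
t 6.95 p [ 0.5867 -0.1851  0.1423] head 179.37 x [-0.0001  0.0018 -1.    ] y [-0.9999  0.0109  0.0001] F [-0.5394  0.1527 -1.5313] op 0.0665 q [  0.6  18.7 -13.6  -0.1 -57.7  -1.1]
-0.25 [ 0.63  -0.201  0.582] 0.5874500706776087
-0.20 [ 0.634 -0.175  0.577] 0.5881181575874536
-0.15 [ 0.628 -0.129  0.539] 0.5854006708739343
-0.10 [ 0.628 -0.052  0.551] 0.8275209757220645
-0.05 [ 0.627 -0.045  0.547] 0.828093337572014
-0.00 [0.628 0.046 0.542] 0.8283725386630048
0.05 [0.627 0.053 0.544] 0.830711653390271
0.10 [0.251 0.125 0.776] 0.8307897692610153
0.15 [0.251 0.151 0.771] 0.8305876952514911
```

```bash
python3 -m crank '[{"linear":[0.21,-0.03,-0.4],"rot":[0,0,0],"hand":0},{"linear":[0.21,-0.02,-0.4],"rot":[0,0,0],"hand":0},{"linear":[0,0,-0.4],"rot":[0,0,0],"hand":0},{"linear":[0,0,-0.2],"rot":[0,0,0],"hand":0}]'; python3 st.py
```

```text
clock: 7.5
tool_pos: [0.6148, -0.1837, 0.0547]
orientation: [26.3, 89.9, 116.0]
force: [-0.2, -0.0, -1.6]
opening: 0.0663
t 7.50 p [ 0.6148 -0.1837  0.0547] head 179.74 x [-0.0007  0.0015 -1.    ] y [-1.      0.0046  0.0007] F [-0.1948 -0.0105 -1.6374] op 0.0663 q [  0.7  26.1 -15.2  -0.1 -48.7  -0.9]
```

```bash
python3 -m crank '[{"linear":[-0.02,-0.03,-0.14],"rot":[0,0,0],"hand":0},{"linear":[0,0,-0.09],"rot":[0,0,0],"hand":0}]'; python3 st.py;  python3 -c "
from h import *
snap('side','s8.png')
cv2.imwrite('pics/c8.png',cv2.resize(cv2.imread('pics/s8.png')[100:260,260:460],None,fx=4,fy=3.7))"
```

```text
clock: 7.75
tool_pos: [0.6139, -0.1848, 0.0409]
orientation: [13.4, 89.9, 103.2]
force: [0.4, 0.0, -1.2]
opening: 0.0662
t 7.75 p [ 0.6139 -0.1848  0.0409] head 179.84 x [-0.0003  0.0013 -1.    ] y [-1.      0.0029  0.0003] F [ 0.4222  0.0003 -1.2241] op 0.0662 q [  0.6  27.  -16.   -0.1 -47.1  -0.7]
```

View pics/c8.png

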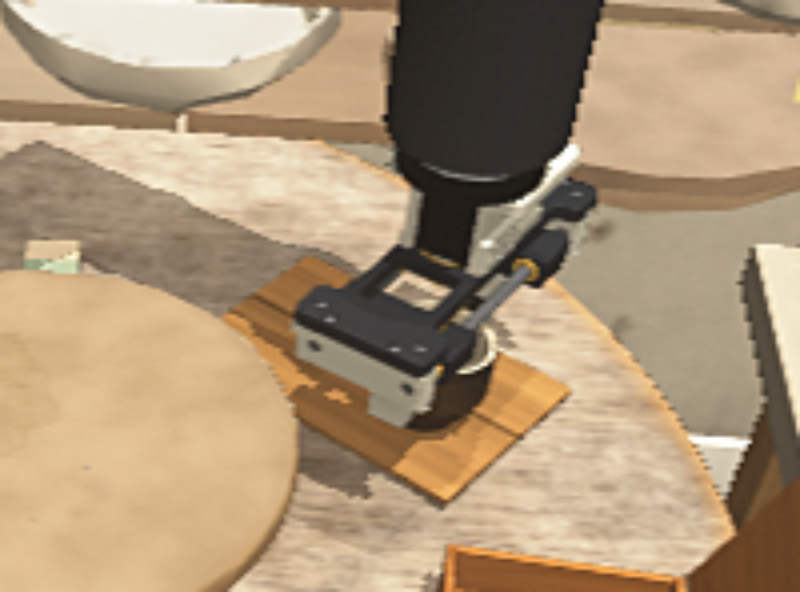

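```bash
python3 -m crank '[{"linear":[0,0,-0.035],"rot":[0,0,0],"hand":0}]'; python3 st.py; python3 -m crank '[{"linear":[0,0,0],"rot":[0,0,0],"hand":0.85},{"linear":[0,0,0],"rot":[0,0,0],"hand":1},{"linear":[0,0,0],"rot":[0,0,0],"hand":1}]'; python3 st.py
```

```text
clock: 7.92
tool_pos: [0.6142, -0.1848, 0.0389]
orientation: [-19.7, 89.9, 70.1]
force: [-0.3, -1.1, -0.7]
opening: 0.0661
t 7.92 p [ 0.6142 -0.1848  0.0389] head 179.83 x [ 0.0005  0.0013 -1.    ] y [-1.      0.003  -0.0004] F [-0.324  -1.1473 -0.6788] op 0.0661 q [  0.6  27.1 -16.1  -0.1 -46.8  -0.7]
clock: 8.3
tool_pos: [0.6152, -0.1851, 0.0406]
orientation: [-74.4, 89.8, 15.4]
force: [0.3, -0.0, -0.3]
opening: 0.0859
t 8.30 p [ 0.6152 -0.1851  0.0406] head 179.83 x [ 0.0032  0.0009 -1.    ] y [-1.      0.0029 -0.0032] F [ 0.2947 -0.0197 -0.2761] op 0.0859 q [  0.6  27.  -16.   -0.1 -46.8  -0.7]
```

```bash
python3 -m crank '[{"linear":[0,0,0.4],"rot":[0,0,0],"hand":1},{"linear":[0,0,0.6],"rot":[0,0,0],"hand":1},{"linear":[-0.2,0,0.6],"rot":[0,0,0],"hand":1},{"linear":[-0.2,0.2,0.5],"rot":[0,0,0],"hand":1},{"linear":[-0.3,0.7,0.4],"rot":[0,0,0],"hand":1},{"linear":[-0.3,0.7,0],"rot":[0,0,0],"hand":1}]'; python3 st.py;python3 -c "
from h import *
snap('side','s9.png')
cv2.imwrite('pics/c9.png',cv2.resize(cv2.imread('pics/s9.png')[100:260,260:460],None,fx=4,fy=3.7))"
```

```text
clock: 9.05
tool_pos: [0.5542, -0.0894, 0.1955]
orientation: [-77.8, 89.8, 11.8]
force: [0.3, 0.1, -0.3]
opening: 0.0876
t 9.05 p [ 0.5542 -0.0894  0.1955] head 179.58 x [ 0.0042  0.0009 -1.    ] y [-1.      0.0073 -0.0042] F [ 0.2933  0.1134 -0.3088] op 0.0876 q [ 10.8  11.1 -16.6  -0.  -62.  -11.2]
```

View pics/c9.png

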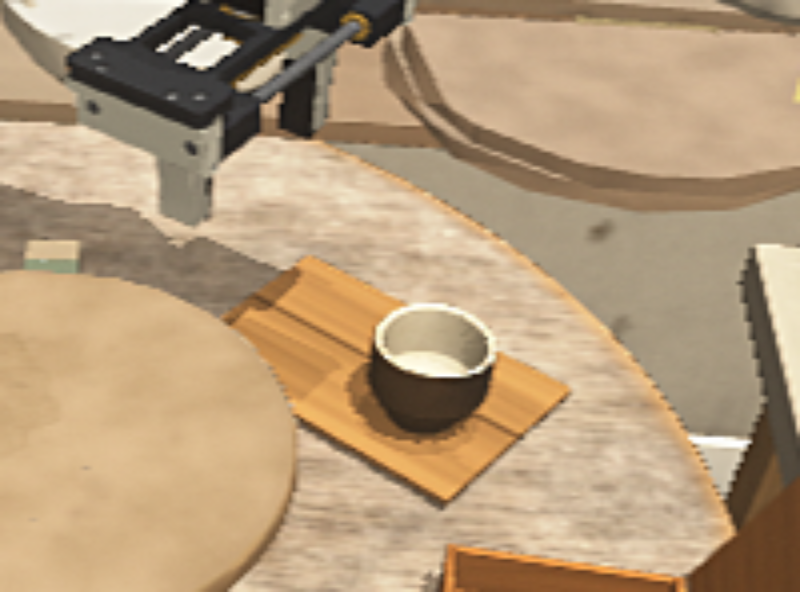

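```bash
python3 -m crank '[{"linear":[-0.3,0.5,0],"rot":[0,0,0],"hand":1},{"linear":[-0.4,0.7,0],"rot":[0,0,0],"hand":1},{"linear":[-0.4,0.7,0],"rot":[0,0,0],"hand":1},{"linear":[-0.4,0.7,0],"rot":[0,0,0],"hand":1},{"linear":[-0.4,0.7,0],"rot":[0,0,0],"hand":1},{"linear":[-0.4,0.7,0],"rot":[0,0,0],"hand":1},{"linear":[-0.3,0.4,0],"rot":[0,0,-0.1],"hand":1}]'; python3 st.py
```

```text
clock: 9.98
tool_pos: [0.3913, 0.1853, 0.1976]
orientation: [-55.1, 89.4, 34.0]
force: [0.0, 0.1, -0.2]
opening: 0.0877
t 9.97 p [0.3913 0.1853 0.1976] head 179.05 x [ 0.0089  0.006  -0.9999] y [-0.9998  0.0165 -0.0088] F [ 0.0297  0.1013 -0.2071] op 0.0877 q [ 51.8  -2.1 -31.1   0.2 -60.4 -52.9]
```

```bash
python3 -m crank '[{"linear":[0.01,-0.02,-0.3],"rot":[-0.07,0.1,0],"hand":1},{"linear":[0,0,-0.5],"rot":[0,0,0],"hand":1},{"linear":[0,0,-0.5],"rot":[0,0,0],"hand":1},{"linear":[0,0,-0.3],"rot":[0,0,0],"hand":1},{"linear":[0,0,-0.2],"rot":[0,0,0],"hand":1}]'; python3 st.py;python3 -c "
from h import *
snap('side','s10.png');snap('top','t10.png')
a=cv2.imread('pics/s10.png')[80:280,80:280];b=cv2.imread('pics/t10.png')[130:330,80:280]
cv2.imwrite('pics/c10.png',cv2.resize(np.hstack([a,b]),None,fx=2,fy=2))"
```

```text
clock: 10.6
tool_pos: [0.3919, 0.1843, 0.0866]
orientation: [-37.1, 89.8, 52.1]
force: [0.6, -0.8, 0.6]
opening: 0.0878
t 10.60 p [0.3919 0.1843 0.0866] head 179.27 x [ 0.0019  0.0025 -1.    ] y [-0.9999  0.0128 -0.0019] F [ 0.5552 -0.7832  0.586 ] op 0.0878 q [ 51.5   6.1 -39.7  -0.  -44.  -52.2]
```

View pics/c10.png

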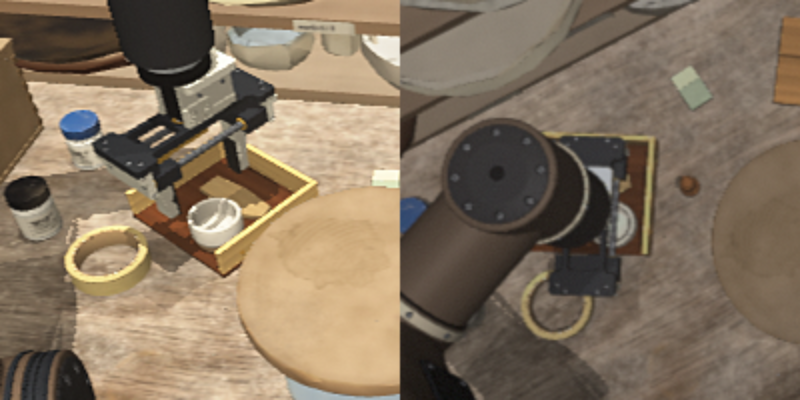

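```bash
python3 -m crank '[{"linear":[0,0,-0.3],"rot":[-0.03,0.02,-0.1],"hand":1},{"linear":[0,0,-0.25],"rot":[0,0,0],"hand":1},{"linear":[0,0,-0.2],"rot":[0,0,0],"hand":1}]'; python3 st.py
```

```text
clock: 11.08
tool_pos: [0.3937, 0.1852, 0.0427]
orientation: [-48.7, 89.8, 40.0]
force: [-0.4, -0.5, 1.1]
opening: 0.0878
t 11.07 p [0.3937 0.1852 0.0427] head 178.73 x [ 0.0029  0.0024 -1.    ] y [-0.9998  0.0221 -0.0028] F [-0.4128 -0.5472  1.0733] op 0.0878 q [ 51.4  10.5 -42.5   0.1 -36.9 -52.7]
```

```bash
python3 -m crank '[{"linear":[-0.02,-0.01,-0.18],"rot":[-0.03,0.03,0],"hand":1},{"linear":[0,0,-0.13],"rot":[0,0,0],"hand":1}]'; python3 st.py
```

```text
clock: 11.32
tool_pos: [0.3929, 0.1848, 0.0235]
orientation: [-74.0, 90.0, 14.8]
force: [-0.2, 0.4, 0.3]
opening: 0.0871
t 11.32 p [0.3929 0.1848 0.0235] head 178.73 x [ 0.0007  0.0002 -1.    ] y [-0.9998  0.0221 -0.0007] F [-0.1506  0.3862  0.2509] op 0.0871 q [ 51.4  12.5 -43.6   0.  -33.9 -52.7]
```

```bash
python3 -m crank '[{"linear":[0,0,0],"rot":[0,0,0],"hand":0.78},{"linear":[0,0,0],"rot":[0,0,0],"hand":0.74},{"linear":[0,0,0],"rot":[0,0,0],"hand":0},{"linear":[0,0,0],"rot":[0,0,0],"hand":0},{"linear":[0,0,0],"rot":[0,0,0],"hand":0}]'; python3 st.py
```

```text
clock: 11.95
tool_pos: [0.3929, 0.1849, 0.0237]
orientation: [-65.3, 89.9, 23.5]
force: [-0.3, -0.3, -2.4]
opening: 0.0626
t 11.95 p [0.3929 0.1849 0.0237] head 178.74 x [ 0.0009  0.0004 -1.    ] y [-0.9998  0.0219 -0.0008] F [-0.2885 -0.2987 -2.41  ] op 0.0626 q [ 51.4  12.5 -43.5   0.  -33.9 -52.7]
```

```bash
python3 -m crank '[{"linear":[0,0,0.3],"rot":[0,0,0],"hand":0},{"linear":[0,0,0.5],"rot":[0,0,0],"hand":0},{"linear":[0,0,0.6],"rot":[0,0,0],"hand":0},{"linear":[0,0,0.6],"rot":[0,0,0],"hand":0},{"linear":[0,0,0.5],"rot":[0,0,0],"hand":0},{"linear":[0,0,0.4],"rot":[0,0,0],"hand":0}]'; python3 st.py
cat > clr.py <<'E'
from h import *
f=np.concatenate([np.load(f'/tmp/{n}W.npy').reshape(-1,3) for n in('top','side')]); f=f[~np.isnan(f[:,0])]
f=f[(f[:,0]>.4)&(f[:,2]>.25)&(f[:,2]<1)]
def clr(x,y,z):
    r=np.hypot(x,y); j1=np.arctan2(y,x)+np.arcsin(.19/r)
    u=np.array([np.cos(j1),np.sin(j1)]); v=np.array([-u[1],u[0]])
    d=f[:,:2]-[x,y]; a=d@u; b=d@v; c=f[:,2]-z-.396
    db=np.maximum(0,np.maximum(b-.25,-.06-b)); rad=np.maximum(0,np.hypot(a,c)-.05)
    D=np.hypot(db,rad); i=D.argmin()
    return np.degrees(j1),D[i],f[i]
if __name__=='__main__':
    np.set_printoptions(precision=3,suppress=True)
    W=None
    for p in [(.5575,-.08,.203),(.614,-.185,.039),(.605,-.105,.03),(.6,-.095,.03),(.6,-.115,.03),(.6,-.13,.03),(.6,-.105,.18),(.6,-.105,.1),(.58,-.1,.19),(.56,-.06,.19),(.49,.05,.195),(.456,.22,.02),(.44,.22,.06),(.40,.22,.1),(.47,-.34,.03)]: print(p,*clr(*p))
E
python3 clr.py
```

```text
clock: 12.7
tool_pos: [0.3899, 0.182, 0.2007]
orientation: [134.4, 89.6, -137.0]
force: [0.8, 0.5, -3.1]
opening: 0.0626
t 12.70 p [0.3899 0.182  0.2007] head 178.68 x [-0.0046 -0.0043 -1.    ] y [-0.9997  0.023   0.0045] F [ 0.7542  0.5023 -3.0529] op 0.0626 q [ 51.4  -1.9 -30.4  -0.1 -61.9 -52.7]
(0.5575, -0.08, 0.203) 11.549529616286614 0.011916261446202387 [0.527 0.173 0.657]
(0.614, -0.185, 0.039) 0.46715700286596745 0.05342778625368424 [0.695 0.089 0.486]
(0.605, -0.105, 0.03) 8.178704807140845 0.0029396026535471417 [0.618 0.152 0.413]
(0.6, -0.095, 0.03) 9.22912645623411 0.004262720994938198 [0.611 0.163 0.413]
(0.6, -0.115, 0.03) 7.269739662752685 0.011622365740014644 [0.626 0.146 0.414]
(0.6, -0.13, 0.03) 5.803114101820466 0.02202617541406505 [0.632 0.143 0.411]
(0.6, -0.105, 0.18) 8.249112057556975 0.03324282353924182 [0.542 0.144 0.656]
(0.6, -0.105, 0.1) 8.249112057556975 0.015585801320886536 [0.62  0.161 0.474]
(0.58, -0.1, 0.19) 9.051335681548256 0.01996966989269436 [0.542 0.144 0.656]
(0.56, -0.06, 0.19) 13.600297899615326 0.023786723951300368 [0.526 0.177 0.656]
(0.49, 0.05, 0.195) 28.516776203431263 0.06137759693052572 [0.542 0.144 0.656]
(0.456, 0.22, 0.02) 47.79653673435444 0.038162515007874334 [0.568 0.235 0.415]
(0.44, 0.22, 0.06) 49.285167832787955 0.057014479269135714 [0.573 0.231 0.471]
(0.4, 0.22, 0.1) 53.405863798383855 0.09580320376718825 [0.569 0.247 0.47 ]
(0.47, -0.34, 0.03) -16.76275582435083 0.15697808143729827 [ 0.72  -0.03   0.398]
```

```bash
cat > circ.py <<'E'
from h import *
from scipy.optimize import least_squares
def circ(fs,cx,cy,rad,z0,z1,nm):
    for n,f in fs.items():
        m=(np.hypot(f[:,0]-cx,f[:,1]-cy)<rad)&(f[:,2]>z0)&(f[:,2]<z1); p=f[m]
        if len(p)<10: print(nm,n,'none'); continue
        q=least_squares(lambda q:np.hypot(p[:,0]-q[0],p[:,1]-q[1])-q[2],[cx,cy,rad*.8],loss='soft_l1',f_scale=.002).x
        print(nm,n,m.sum(),q.round(4),'z95 %.4f'%np.percentile(p[:,2],95))
def clouds(): return {n:world(snap(n)).reshape(-1,3) for n in('top','side')}
E
python3 - <<'E'
from circ import *
from clr import clr
fs=clouds()
circ(fs,.614,-.185,.05,.066,.09,'pot')
for p in [(.601,-.112,.03),(.601,-.112,.06),(.601,-.112,.1),(.601,-.112,.15),(.601,-.112,.18),(.585,-.115,.19),(.57,-.13,.19),(.54,-.1,.19),(.52,-.05,.19),(.48,.03,.19)]: print(p,clr(*p))
E
```

```text
pot top 157 [ 0.6117 -0.1834  0.0314] z95 0.0782
pot side 277 [ 0.6112 -0.184   0.0314] z95 0.0763
(0.601, -0.112, 0.03) (np.float64(7.550471238441377), np.float64(0.009839079667122391), array([0.62271205, 0.14996287, 0.41470696]))
(0.601, -0.112, 0.06) (np.float64(7.550471238441377), np.float64(0.016099779276630245), array([0.62641871, 0.15373227, 0.47327084]))
(0.601, -0.112, 0.1) (np.float64(7.550471238441377), np.float64(0.017474856527016962), array([0.62641871, 0.15373227, 0.47327084]))
(0.601, -0.112, 0.15) (np.float64(7.550471238441377), np.float64(0.04186420285236455), array([0.60875233, 0.16838455, 0.47708476]))
(0.601, -0.112, 0.18) (np.float64(7.550471238441377), np.float64(0.03513379032297735), array([0.54701888, 0.13513381, 0.65842911]))
(0.585, -0.115, 0.19) (np.float64(7.462078312507074), np.float64(0.022805070279607275), array([0.54701888, 0.13513381, 0.65842911]))
(0.57, -0.13, 0.19) (np.float64(6.117154293922979), np.float64(0.026931700892078605), array([0.55203954, 0.12758677, 0.66109552]))
(0.54, -0.1, 0.19) (np.float64(9.749517631412942), np.float64(0.030748555276574236), array([0.53390133, 0.1605854 , 0.65602638]))
(0.52, -0.05, 0.19) (np.float64(15.835715296676382), np.float64(0.04751298764211527), array([0.5259354 , 0.17695956, 0.65623692]))
(0.48, 0.03, 0.19) (np.float64(26.846205147034894), np.float64(0.07758954506928671), array([0.54184553, 0.14407335, 0.65596598]))
```

```bash
python3 -m crank '[{"linear":[0.2,-0.4,0],"rot":[-0.05,-0.1,0],"hand":0},{"linear":[0.4,-0.65,0],"rot":[0,-0.1,0],"hand":0},{"linear":[0.4,-0.65,0],"rot":[0,-0.1,0],"hand":0},{"linear":[0.4,-0.65,0],"rot":[0,-0.1,0],"hand":0},{"linear":[0.25,-0.55,-0.03],"rot":[0,0,0],"hand":0},{"linear":[0.25,-0.55,-0.03],"rot":[0,0,0],"hand":0},{"linear":[0.25,-0.55,-0.03],"rot":[0,0,0],"hand":0},{"linear":[0.25,-0.4,-0.03],"rot":[0,0,0],"hand":0}]'; python3 st.py
```

```text
clock: 13.8
tool_pos: [0.5329, -0.089, 0.1858]
orientation: [-102.4, 88.6, -13.6]
force: [1.0, 0.6, -2.5]
opening: 0.063
t 13.80 p [ 0.5329 -0.089   0.1858] head 178.87 x [ 0.0241 -0.0058 -0.9997] y [-0.9995  0.0197 -0.0242] F [ 0.9626  0.6204 -2.5172] op 0.0630 q [ 11.8   8.8 -21.1   0.7 -58.7 -13.3]
```

```bash
python3 -m crank '[{"linear":[0.3,-0.2,-0.05],"rot":[0.03,-0.1,0],"hand":0},{"linear":[0.35,-0.15,-0.1],"rot":[0.03,0,0],"hand":0},{"linear":[0.35,0,-0.15],"rot":[0,0,0],"hand":0},{"linear":[0.15,0,-0.1],"rot":[0,0,0],"hand":0}]'; python3 st.py
```

```text
clock: 14.3
tool_pos: [0.6032, -0.1119, 0.1563]
orientation: [-88.0, 88.4, 0.7]
force: [-1.5, 0.7, -2.9]
opening: 0.0628
t 14.30 p [ 0.6032 -0.1119  0.1563] head 178.67 x [ 0.0284  0.0004 -0.9996] y [-0.9993  0.0232 -0.0284] F [-1.5448  0.709  -2.9486] op 0.0628 q [  7.8  16.9 -14.4   0.2 -57.1  -9.3]
```

```bash
python3 -m crank '[{"linear":[0,0,-0.3],"rot":[0,0,0],"hand":0},{"linear":[0,0,-0.4],"rot":[0,0,0],"hand":0},{"linear":[0,0,-0.4],"rot":[0,0,0],"hand":0},{"linear":[0,0,-0.3],"rot":[0,0,0],"hand":0},{"linear":[0,0,-0.2],"rot":[0,0,0],"hand":0}]'; python3 st.py;python3 -c "
from h import *
snap('side','s11.png')
cv2.imwrite('pics/c11.png',cv2.resize(cv2.imread('pics/s11.png')[100:260,260:460],None,fx=4,fy=3.7))"
```

```text
clock: 14.92
tool_pos: [0.6024, -0.1097, 0.0551]
orientation: [-86.6, 88.5, 2.2]
force: [1.3, 0.3, -2.9]
opening: 0.0627
t 14.93 p [ 0.6024 -0.1097  0.0551] head 178.77 x [ 0.0265  0.001  -0.9996] y [-0.9994  0.0214 -0.0265] F [ 1.2541  0.3197 -2.9485] op 0.0627 q [  8.   23.  -20.6   0.2 -44.8  -9.4]
```

View pics/c11.png

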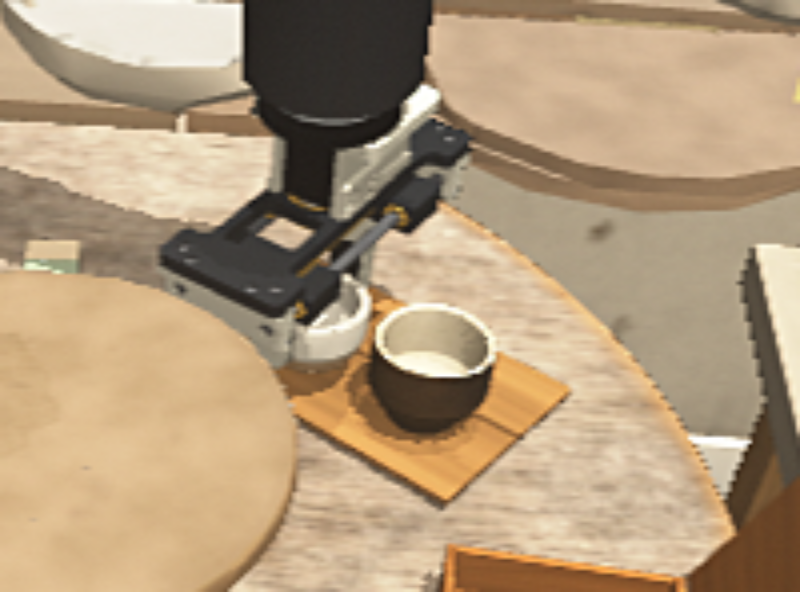

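```bash
python3 -m crank '[{"linear":[0.05,-0.02,-0.15],"rot":[0,0,0],"hand":0},{"linear":[0.01,0,-0.15],"rot":[0,0,0],"hand":0},{"linear":[0,0,-0.06],"rot":[0,0,0],"hand":0}]'; python3 st.py
```

```text
clock: 15.35
tool_pos: [0.6062, -0.1107, 0.0317]
orientation: [-86.2, 88.5, 2.6]
force: [0.4, 0.3, -2.3]
opening: 0.0627
t 15.35 p [ 0.6062 -0.1107  0.0317] head 178.78 x [ 0.0264  0.0012 -0.9997] y [-0.9994  0.0212 -0.0263] F [ 0.3955  0.2984 -2.2728] op 0.0627 q [  7.9  25.  -21.2   0.2 -42.2  -9.2]
```

```bash
python3 -m crank '[{"linear":[0,0,-0.02],"rot":[0,0,0],"hand":0}]'; python3 st.py; python3 -m crank '[{"linear":[0,0,0],"rot":[0,0,0],"hand":0.8},{"linear":[0,0,0],"rot":[0,0,0],"hand":0.95},{"linear":[0,0,0],"rot":[0,0,0],"hand":1}]'; python3 st.py
```

```text
clock: 15.48
tool_pos: [0.6063, -0.1107, 0.0304]
orientation: [-86.3, 88.5, 2.5]
force: [0.4, -0.8, -2.1]
opening: 0.0622
t 15.47 p [ 0.6063 -0.1107  0.0304] head 178.78 x [ 0.0264  0.0011 -0.9997] y [-0.9994  0.0212 -0.0263] F [ 0.4325 -0.7866 -2.0809] op 0.0622 q [  7.9  25.1 -21.3   0.2 -42.1  -9.2]
clock: 15.85
tool_pos: [0.6077, -0.1108, 0.032]
orientation: [-86.8, 88.3, 2.0]
force: [1.4, 0.2, -0.2]
opening: 0.084
t 15.85 p [ 0.6077 -0.1108  0.032 ] head 178.81 x [ 0.0294  0.0011 -0.9996] y [-0.9994  0.0207 -0.0294] F [ 1.4101  0.2037 -0.1702] op 0.0840 q [  7.9  25.  -21.2   0.3 -42.1  -9.2]
```

```bash
python3 -m crank '[{"linear":[-0.02,0,0.3],"rot":[0,0,0],"hand":1},{"linear":[0,0,0.4],"rot":[0,0,0],"hand":1},{"linear":[0,0,0.5],"rot":[0,0,0],"hand":1},{"linear":[-0.1,0,0.5],"rot":[0,0,0],"hand":1},{"linear":[-0.4,0,0.4],"rot":[0,0,0],"hand":1},{"linear":[-0.5,0.1,0.3],"rot":[0,0.1,0],"hand":1},{"linear":[-0.4,0.5,0.2],"rot":[0,0.1,0],"hand":1}]'; python3 st.py;python3 - <<'E'
from circ import *
s=snap('side','s12.png');snap('top','t12.png')
cv2.imwrite('pics/c12.png',cv2.resize(cv2.imread('pics/s12.png')[100:260,260:460],None,fx=4,fy=3.7))
fs=clouds()
circ(fs,.614,-.185,.05,.066,.09,'pot');circ(fs,.605,-.111,.042,.047,.062,'cup')
E
```

```text
clock: 16.73
tool_pos: [0.5214, -0.0758, 0.201]
orientation: [-87.7, 89.0, 1.0]
force: [0.3, 0.9, -0.2]
opening: 0.0875
t 16.73 p [ 0.5214 -0.0758  0.201 ] head 178.73 x [ 0.0177  0.0003 -0.9998] y [-0.9996  0.0222 -0.0177] F [ 0.3078  0.872  -0.2249] op 0.0875 q [ 13.2   7.1 -20.9   0.2 -61.  -14.6]
pot top 138 [ 0.6114 -0.1837  0.0312] z95 0.0782
pot side 272 [ 0.611  -0.184   0.0315] z95 0.0760
cup top none
cup side 214 [ 0.6034 -0.1127  0.0288] z95 0.0554
```

View pics/c12.png

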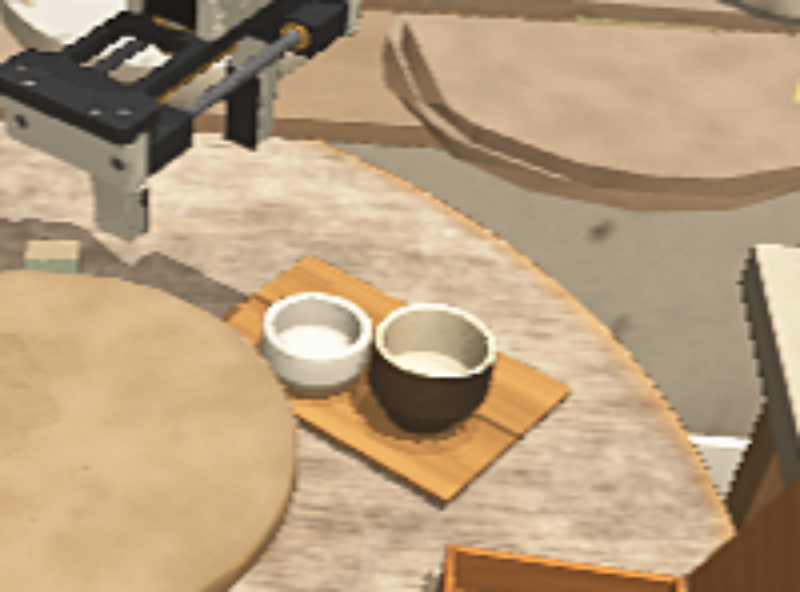

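```bash
python3 -m crank '[{"linear":[-0.4,0.5,0],"rot":[0,0.1,0],"hand":1},{"linear":[-0.4,0.5,0],"rot":[0,0.1,0],"hand":0.9}]'; python3 st.py; python3 - <<'E'
from circ import *
np.set_printoptions(precision=4,suppress=True)
s0=dict(np.load('/tmp/side0.npz'))
for n in ('side','top'):
    s=snap(n,n+'13.png'); W=world(s); im=s['image'].astype(int)
    hsv=cv2.cvtColor(s['image'],cv2.COLOR_RGB2HSV)
    c=[0.456,.219]
    m=(abs(W[...,0]-c[0])<.045)&(abs(W[...,1]-c[1])<.075)&(W[...,2]<.03)
    print(n,m.sum())
    br=hsv[...,2][m]; print(np.percentile(br,[5,25,50,75,95]))
    mm=m&(hsv[...,2]>110)
    p=W[mm]; 
    if mm.sum()>20: print(mm.sum(),np.median(p[:,2]),cv2.minAreaRect(p[:,:2].astype(np.float32)*1000), p[:,:2].mean(0))
b=cv2.imread('pics/side13.png')[120:240,120:280]
cv2.imwrite('pics/c13.png',cv2.resize(b,None,fx=5,fy=5))
E
```

```text
clock: 17.18
tool_pos: [0.4748, -0.0156, 0.2002]
orientation: [166.5, 90.0, -104.8]
force: [-0.2, 0.3, -0.1]
opening: 0.0822
t 17.18 p [ 0.4748 -0.0156  0.2002] head 178.71 x [-0.0001 -0.0002 -1.    ] y [-0.9997  0.0226  0.0001] F [-0.1893  0.3244 -0.1185] op 0.0822 q [ 21.9   2.6 -25.9   0.  -61.5 -23.2]
side 1062
[ 77.    85.   127.   202.75 245.  ]
633 0.01215728093777102 ((446.5891418457031, 218.4013671875), (78.19173431396484, 104.54596710205078), 7.0522589683532715) [0.4446 0.2131]
top 610
[ 74.45  86.    89.   146.   172.  ]
193 0.013294323838288769 ((450.01239013671875, 189.05677795410156), (87.66130828857422, 71.8467788696289), 89.12818908691406) [0.4499 0.1892]
```

View pics/c13.png

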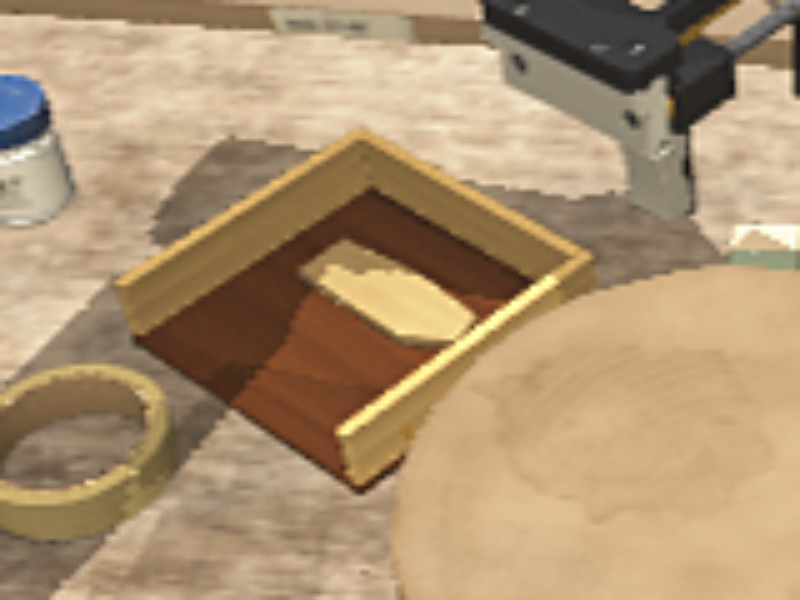

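View pics/top13.png

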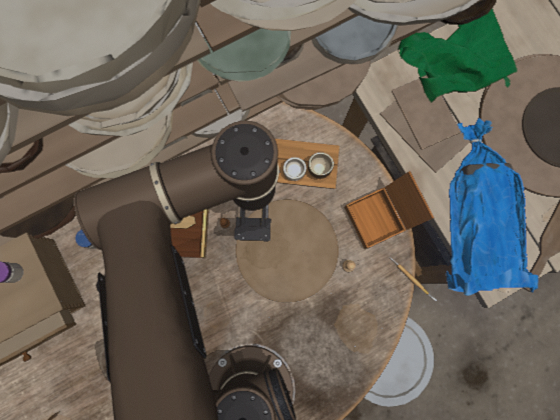

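```bash
cat > rib.py <<'E'
from h import *
def plane(s,uv,z):
    K=s['K'];Ti=np.linalg.inv(s['camera_from_world'])
    d=np.c_[(uv[:,0]-K[0,2])/K[0,0],-(uv[:,1]-K[1,2])/K[1,1],-np.ones(len(uv))]@Ti[:3,:3].T
    o=Ti[:3,3]; t=(z-o[2])/d[:,2]; return o+t[:,None]*d
def rib(s,seed,roi,z,nm,vmin=60):
    im=s['image'].astype(float); g=im[...,1]/(im[...,0]+1)
    m=((g>.68)&(im[...,0]>vmin)).astype(np.uint8)
    q=np.zeros_like(m); u0,u1,v0,v1=roi; q[v0:v1,u0:u1]=m[v0:v1,u0:u1]
    n,l,st,c=cv2.connectedComponentsWithStats(q,connectivity=4); k=l[seed[1],seed[0]]; assert k
    cn,_=cv2.findContours((l==k).astype(np.uint8),cv2.RETR_EXTERNAL,cv2.CHAIN_APPROX_NONE)
    P=plane(s,cn[0][:,0].astype(float),z)[:,:2]; r=cv2.minAreaRect((P*1000).astype(np.float32))
    v,u=np.nonzero(l==k); C=plane(s,np.c_[u,v].astype(float),z)[:,:2]
    e,V=np.linalg.eigh(np.cov(C.T)); a=np.degrees(np.arctan2(V[1,1],V[0,1]))%180
    print(nm,'n',st[k,4],'rect',[np.round(x,1) for x in r],'mean',C.mean(0).round(4),'axis',round(a,2))
E
python3 - <<'E'
from rib import *
s=dict(np.load('/tmp/top0.npz')); rib(s,(177,221),(150,200,205,235),.014,'top0')
s=snap('side'); rib(s,(200,183),(176,216,165,190),.014,'side')
W=world(s)
E
```

```text
top0 n 633 rect [array([446.9, 229.2]), array([ 58.3, 127.4]), np.float64(5.2)] mean [0.449  0.2299] axis 103.68
side n 429 rect [array([452.6, 210. ]), array([117.1,  42.1]), np.float64(88.7)] mean [0.452  0.2134] axis 89.72
```

```bash
python3 - <<'E'
from rib import *
s=dict(np.load('/tmp/top0.npz'))
z=np.array([(192,139),(322,137),(340,148),(342,173),(311,193),(191,187)],float)
uv=np.c_[z[:,0]/4+110-.375,z[:,1]/4+180-.375]
print(plane(s,uv,.014)[:,:2].round(4))
s=dict(np.load('/tmp/top0.npz')); im=s['image'].astype(int)
for v in (217,221,225): print(v,[(u,round(im[v,u,1]/im[v,u,0],2)) for u in list(range(153,162))+list(range(190,200))])
s=snap('side'); 
z=np.array([(300,270),(345,240),(385,248),(475,318),(440,345),(405,342)],float); uv=np.c_[z[:,0]/5+120-.4,z[:,1]/5+120-.4]
print(plane(s,uv,.014)[:,:2].round(4))
E
```

```text
[[0.4718 0.2724]
 [0.475  0.1809]
 [0.4673 0.1679]
 [0.4495 0.1656]
 [0.435  0.1867]
 [0.4377 0.2711]]
217 [(153, np.float64(0.68)), (154, np.float64(0.65)), (155, np.float64(0.66)), (156, np.float64(0.66)), (157, np.float64(0.68)), (158, np.float64(0.8)), (159, np.float64(0.84)), (160, np.float64(0.84)), (161, np.float64(0.83)), (190, np.float64(0.83)), (191, np.float64(0.84)), (192, np.float64(0.85)), (193, np.float64(0.86)), (194, np.float64(0.83)), (195, np.float64(0.66)), (196, np.float64(0.66)), (197, np.float64(0.67)), (198, np.float64(0.66)), (199, np.float64(0.66))]
221 [(153, np.float64(0.66)), (154, np.float64(0.66)), (155, np.float64(0.65)), (156, np.float64(0.65)), (157, np.float64(0.71)), (158, np.float64(0.84)), (159, np.float64(0.85)), (160, np.float64(0.84)), (161, np.float64(0.85)), (190, np.float64(0.83)), (191, np.float64(0.82)), (192, np.float64(0.83)), (193, np.float64(0.84)), (194, np.float64(0.82)), (195, np.float64(0.76)), (196, np.float64(0.62)), (197, np.float64(0.62)), (198, np.float64(0.66)), (199, np.float64(0.63))]
225 [(153, np.float64(0.66)), (154, np.float64(0.62)), (155, np.float64(0.62)), (156, np.float64(0.65)), (157, np.float64(0.77)), (158, np.float64(0.83)), (159, np.float64(0.84)), (160, np.float64(0.84)), (161, np.float64(0.83)), (190, np.float64(0.88)), (191, np.float64(0.93)), (192, np.float64(0.81)), (193, np.float64(0.68)), (194, np.float64(0.6)), (195, np.float64(0.64)), (196, np.float64(0.67)), (197, np.float64(0.65)), (198, np.float64(0.67)), (199, np.float64(0.64))]
[[0.4379 0.2677]
 [0.4688 0.2672]
 [0.4771 0.2453]
 [0.4666 0.1678]
 [0.4416 0.1674]
 [0.4325 0.1831]]
```

```bash
python3 -m crank '[{"linear":[-0.18,0.5,0],"rot":[0,0,0.16],"hand":0.63},{"linear":[-0.2,0.7,0],"rot":[0,0,0],"hand":0.63},{"linear":[-0.2,0.7,0],"rot":[0,0,0],"hand":0.63},{"linear":[-0.2,0.7,0],"rot":[0,0,0],"hand":0.63},{"linear":[-0.2,0.7,0],"rot":[0,0,0],"hand":0.63},{"linear":[-0.1,0.45,0],"rot":[0,0,0],"hand":0.63}]'; python3 st.py
```

```text
clock: 18.12
tool_pos: [0.4139, 0.2115, 0.2001]
orientation: [-161.5, 89.8, -72.4]
force: [1.1, -0.4, -0.0]
opening: 0.0554
t 18.12 p [0.4139 0.2115 0.2001] head 179.13 x [ 0.0008 -0.0026 -1.    ] y [-0.9999  0.0152 -0.0009] F [ 1.0792 -0.4221 -0.033 ] op 0.0554 q [ 51.5   1.6 -27.1   0.1 -61.4 -52.5]
```

```bash
python3 -m crank '[{"linear":[0,0,-0.4],"rot":[0,0,0.1],"hand":0.63},{"linear":[0,0,-0.6],"rot":[0,0,0],"hand":0.63},{"linear":[0,0,-0.6],"rot":[0,0,0],"hand":0.63},{"linear":[0,0,-0.5],"rot":[0,0,0],"hand":0.63},{"linear":[0,0,-0.3],"rot":[0,0,0],"hand":0.63}]'; python3 st.py
```

```text
clock: 18.75
tool_pos: [0.4197, 0.2134, 0.0527]
orientation: [-106.9, 89.7, -17.3]
force: [0.7, -0.4, 0.1]
opening: 0.0551
t 18.75 p [0.4197 0.2134 0.0527] head 179.63 x [ 0.0043 -0.0013 -1.    ] y [-1.      0.0065 -0.0043] F [ 0.7127 -0.4369  0.073 ] op 0.0551 q [ 51.2  12.6 -37.6   0.4 -39.7 -51.9]
```

```bash
python3 -m crank '[{"linear":[0.25,0,0],"rot":[0.02,0.05,0],"hand":0.63},{"linear":[0.2,0,-0.05],"rot":[0,0,0],"hand":0.63},{"linear":[0.12,0,-0.1],"rot":[0,0,0],"hand":0.63}]'; python3 st.py;python3 -c "
from h import *
snap('side','s14.png')
cv2.imwrite('pics/c14.png',cv2.resize(cv2.imread('pics/s14.png')[90:230,110:270],None,fx=4.5,fy=4.2))"
```

```text
clock: 19.12
tool_pos: [0.4581, 0.2127, 0.0429]
orientation: [143.6, 89.9, -126.8]
force: [-0.3, 0.5, -0.0]
opening: 0.0556
t 19.12 p [0.4581 0.2127 0.0429] head 179.56 x [-0.0007 -0.0009 -1.    ] y [-1.      0.0077  0.0007] F [-0.3195  0.5046 -0.038 ] op 0.0556 q [ 47.2  16.4 -33.6   0.  -40.1 -47.7]
```

View pics/c14.png

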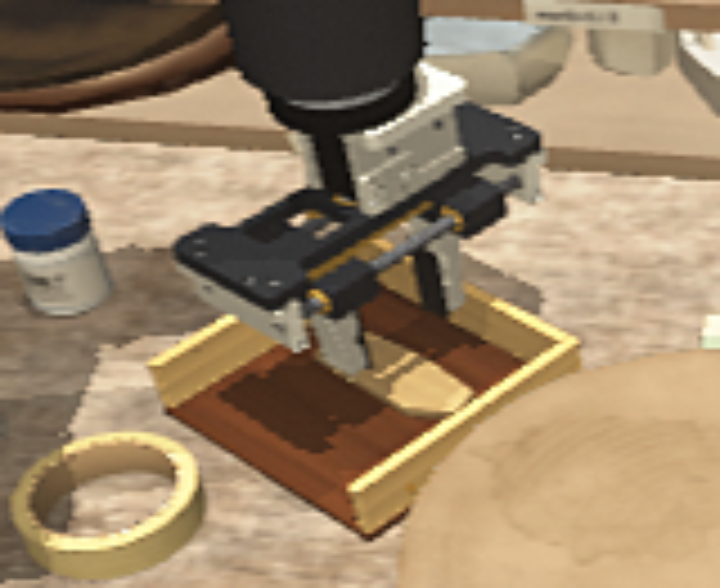

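```bash
python3 -m crank '[{"linear":[-0.06,0,-0.2],"rot":[0,0,0],"hand":0.63},{"linear":[0,0,-0.15],"rot":[0,0,0],"hand":0.63}]'; python3 st.py;python3 -c "
from h import *
snap('side','s15.png')
cv2.imwrite('pics/c15.png',cv2.resize(cv2.imread('pics/s15.png')[130:220,140:260],None,fx=6.5,fy=6))"
```

```text
clock: 19.42
tool_pos: [0.455, 0.2127, 0.0205]
orientation: [153.6, 90.0, -116.9]
force: [-0.1, 0.5, 0.9]
opening: 0.0557
t 19.43 p [0.455  0.2127 0.0205] head 179.50 x [-0.0001 -0.0002 -1.    ] y [-1.      0.0087  0.0001] F [-0.148   0.4968  0.941 ] op 0.0557 q [ 47.5  18.2 -35.2   0.  -36.7 -48. ]
```

View pics/c15.png

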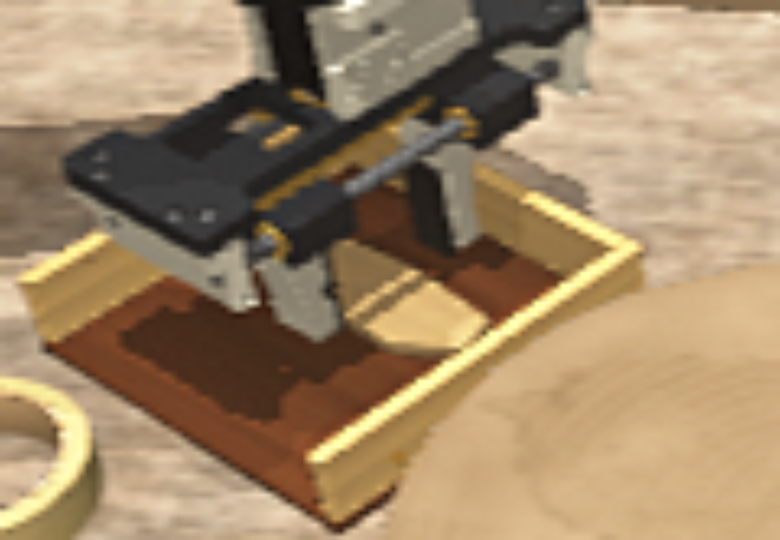

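```bash
python3 -m crank '[{"linear":[0,0,-0.12],"rot":[0,0,0],"hand":0.63},{"linear":[0,0,-0.07],"rot":[0,0,0],"hand":0.63}]'; python3 st.py
```

```text
clock: 19.73
tool_pos: [0.4542, 0.2125, 0.0076]
orientation: [138.3, 89.9, -132.1]
force: [-0.2, -0.1, -0.6]
opening: 0.0549
t 19.73 p [0.4542 0.2125 0.0076] head 179.56 x [-0.001  -0.0011 -1.    ] y [-1.      0.0077  0.001 ] F [-0.1638 -0.0514 -0.6459] op 0.0549 q [ 47.6  19.4 -35.9   0.  -34.9 -48. ]
```

```bash
python3 -m crank '[{"linear":[0,0,0.01],"rot":[0,0,0],"hand":0.5},{"linear":[0,0,0],"rot":[0,0,0],"hand":0.4},{"linear":[0,0,0],"rot":[0,0,0],"hand":0.3}]'; python3 st.py; python3 -m crank '[{"linear":[0,0,0],"rot":[0,0,0],"hand":0},{"linear":[0,0,0],"rot":[0,0,0],"hand":0}]'; python3 st.py
```

```text
clock: 20.1
tool_pos: [0.4541, 0.2128, 0.0082]
orientation: [140.9, 89.9, -129.5]
force: [-0.5, 0.4, 0.0]
opening: 0.0377
t 20.10 p [0.4541 0.2128 0.0082] head 179.59 x [-0.0009 -0.0011 -1.    ] y [-1.      0.0072  0.0009] F [-0.4848  0.4023  0.0467] op 0.0377 q [ 47.6  19.3 -35.8   0.  -35.  -48. ]
clock: 20.35
tool_pos: [0.4542, 0.2128, 0.0085]
orientation: [141.5, 89.9, -129.0]
force: [0.2, 0.3, -1.3]
opening: 0.0374
t 20.35 p [0.4542 0.2128 0.0085] head 179.58 x [-0.0006 -0.0007 -1.    ] y [-1.      0.0073  0.0006] F [ 0.183   0.257  -1.2662] op 0.0374 q [ 47.6  19.3 -35.8   0.  -35.  -48. ]
```

```bash
python3 -m crank '[{"linear":[0,0,0.15],"rot":[0,0,0],"hand":0},{"linear":[-0.05,0,0.25],"rot":[0,0,0],"hand":0},{"linear":[-0.35,0,0.4],"rot":[0,0,0],"hand":0},{"linear":[-0.4,-0.05,0.5],"rot":[0,0,0],"hand":0},{"linear":[-0.1,-0.05,0.6],"rot":[0,0,0],"hand":0},{"linear":[0,0,0.6],"rot":[0,0,0],"hand":0},{"linear":[0,0,0.5],"rot":[0,0,0],"hand":0}]'; python3 st.py;python3 -c "
from h import *
snap('side','s16.png')
cv2.imwrite('pics/c16.png',cv2.resize(cv2.imread('pics/s16.png')[0:240,60:300],None,fx=2.5,fy=2.5))"
```

```text
clock: 21.22
tool_pos: [0.3966, 0.2049, 0.198]
orientation: [128.6, 90.0, -141.8]
force: [-0.5, 0.7, -0.7]
opening: 0.0377
t 21.23 p [0.3966 0.2049 0.198 ] head 179.59 x [-0.0005 -0.0004 -1.    ] y [-1.      0.0072  0.0005] F [-0.4543  0.6973 -0.7099] op 0.0377 q [ 52.8  -0.2 -29.2  -0.  -61.1 -53.2]
```

View pics/c16.png

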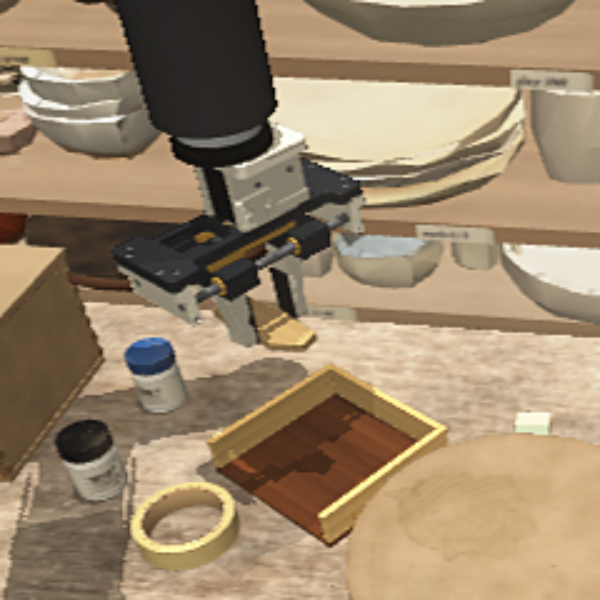

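```bash
python3 - <<'E'
from rib import *
s=snap('top','t17.png'); s2=snap('side','s17.png')
b=cv2.imread('pics/t17.png')[160:260,330:440]; cv2.imwrite('pics/c17a.png',cv2.resize(b,None,fx=7,fy=6,interpolation=cv2.INTER_CUBIC))
b=cv2.imread('pics/s17.png')[215:335,350:490]; cv2.imwrite('pics/c17b.png',cv2.resize(b,None,fx=5,fy=5,interpolation=cv2.INTER_CUBIC))
E
```

```text
(no output)
```

View pics/c17a.png

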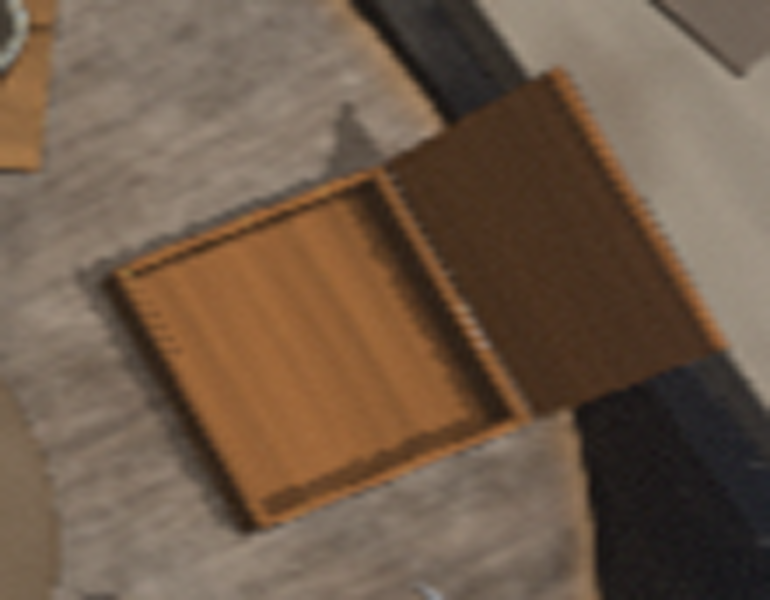

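View pics/c17b.png

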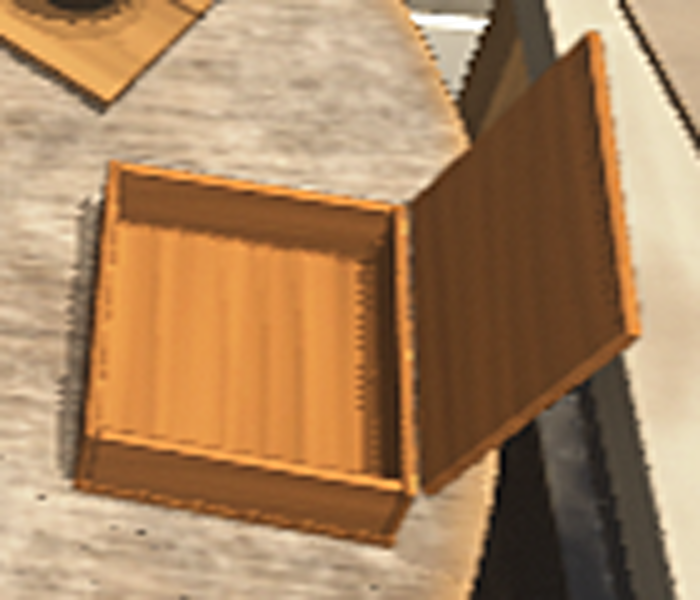

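```bash
python3 - <<'E'
from rib import *
np.set_printoptions(precision=4,suppress=True)
s=snap('top'); s2=snap('side')
a=np.array([(118,272),(380,172),(525,415),(262,522)],float); ua=np.c_[a[:,0]/7+330-.43,a[:,1]/6+160-.42]
b=np.array([(112,165),(400,207),(410,490),(90,440)],float); ub=b/5+[350,215]-.4
M=np.array([(-60,67.5),(60,67.5),(60,-67.5),(-60,-67.5)])/1000
for ss,u in((s,ua),(s2,ub)):
    P=plane(ss,u,.04)[:,:2]
    # Kabsch
    c=P.mean(0);H=(M-M.mean(0)).T@(P-c);U,S,Vt=np.linalg.svd(H);R=Vt.T@U.T
    print(P, 'c',c,'yaw',np.degrees(np.arctan2(R[1,0],R[0,0])),'sides',[np.linalg.norm(P[i]-P[(i+1)%4]) for i in range(4)],'res',np.linalg.norm(M@R.T+c-P,axis=1))
from circ import circ
fs={'top':world(s).reshape(-1,3),'side':world(s2).reshape(-1,3)}
circ(fs,.333,-.265,.03,.02,.07,'stB')
E
```

```text
[[ 0.5044 -0.2584]
 [ 0.5541 -0.3644]
 [ 0.4402 -0.4198]
 [ 0.3888 -0.3144]] c [ 0.4719 -0.3392] yaw -64.2599357679625 sides [np.float64(0.11706924748212523), np.float64(0.12662313813171866), np.float64(0.11726822745646587), np.float64(0.12843282388232713)] res [0.0033 0.0047 0.0042 0.0038]
[[ 0.5044 -0.2609]
 [ 0.5562 -0.3647]
 [ 0.4374 -0.4218]
 [ 0.3849 -0.3195]] c [ 0.4707 -0.3417] yaw -63.67630146615699 sides [np.float64(0.115969376268567), np.float64(0.1317889402004754), np.float64(0.11493727170381696), np.float64(0.13314478393866183)] res [0.0029 0.0019 0.0037 0.0021]
stB top 71 [ 0.3374 -0.2686  0.0088] z95 0.0540
stB side 190 [ 0.3364 -0.2697  0.0085] z95 0.0532
```

```bash
python3 -c "
from clr import clr
for p in [(.4,.15,.205),(.41,.1,.21),(.43,0,.22),(.45,-.2,.24),(.469,-.348,.24)]: print(p,clr(*p))"
python3 -m crank '[{"linear":[0.05,-0.4,0.04],"rot":[0,0,-1],"hand":0},{"linear":[0.09,-0.7,0.05],"rot":[0,0,-1],"hand":0},{"linear":[0.09,-0.7,0.05],"rot":[0,0,-1],"hand":0},{"linear":[0.09,-0.7,0.05],"rot":[0,0,-1],"hand":0},{"linear":[0.09,-0.7,0.05],"rot":[0,0,-1],"hand":0},{"linear":[0.09,-0.7,0.05],"rot":[0,0,-1],"hand":0}]'; python3 st.py
```

```text
(0.4, 0.15, 0.205) (np.float64(46.96379698219082), np.float64(0.06976455958435603), array([0.52736933, 0.17267493, 0.65663182]))
(0.41, 0.1, 0.21) (np.float64(40.46455176873573), np.float64(0.08742058639070881), array([0.54283578, 0.1383746 , 0.66092542]))
(0.43, 0, 0.22) (np.float64(26.222646504921677), np.float64(0.11758744403659004), array([0.53064206, 0.15914164, 0.66387801]))
(0.45, -0.2, 0.24) (np.float64(-1.2671158177395507), np.float64(0.0869966868842465), array([0.56464962, 0.10829088, 0.66735587]))
(0.469, -0.348, 0.24) (np.float64(-17.589508239386188), np.float64(0.15973036109464603), array([ 0.74300601, -0.09454045,  0.58567192]))
clock: 22.22
tool_pos: [0.4225, -0.0359, 0.2082]
orientation: [137.8, 89.2, -163.3]
force: [0.8, -0.9, 0.0]
opening: 0.0376
t 22.23 p [ 0.4225 -0.0359  0.2082] head 148.92 x [-0.0135 -0.004  -0.9999] y [-0.8564  0.5162  0.0095] F [ 0.8235 -0.8782  0.0388] op 0.0376 q [ 22.   -2.6 -30.   -0.1 -63.4 -53. ]
```

```bash
python3 -m crank '[{"linear":[0.1,-0.65,0.08],"rot":[0,0,-1],"hand":0},{"linear":[0.1,-0.65,0.08],"rot":[0,0,-1],"hand":0},{"linear":[0.1,-0.65,0.08],"rot":[0,0,-1],"hand":0},{"linear":[0.1,-0.65,0.08],"rot":[0,0,-1],"hand":0},{"linear":[0.1,-0.65,0.08],"rot":[0,0,-1],"hand":0},{"linear":[0.1,-0.65,0.08],"rot":[0,0,-1],"hand":0},{"linear":[0.1,-0.65,0.08],"rot":[0,0,-0.6],"hand":0},{"linear":[0.1,-0.4,0.08],"rot":[0,0,0],"hand":0}]'; python3 st.py
```

```text
clock: 23.22
tool_pos: [0.4647, -0.3438, 0.2385]
orientation: [136.1, 88.1, 160.6]
force: [-0.2, 0.6, -0.3]
opening: 0.0374
t 23.23 p [ 0.4647 -0.3438  0.2385] head 114.52 x [-0.031   0.0109 -0.9995] y [-0.4149  0.9096  0.0228] F [-0.193   0.5544 -0.2543] op 0.0374 q [-17.2  12.2  -9.4  -0.1 -70.3 -48.3]
```

```bash
cat > tgt.py <<'E'
from st import *
def need(p,xax,yax,hand=''):
    o,R=st(False)
    xax=np.array(xax,float);xax/=np.linalg.norm(xax);yax=np.array(yax,float);yax-=xax*(xax@yax);yax/=np.linalg.norm(yax)
    T=np.c_[xax,yax,np.cross(xax,yax)]
    rv=np.degrees(Rn.from_matrix(T@R.T).as_rotvec())/5
    print('lin units',(np.array(p)-o['tool_pos'])/.06,'rot units',rv,'norm',np.linalg.norm(rv))
E
python3 -c "
from tgt import *
need([.4686,-.348,.24],[.1353,-.2778,-.951],[-.4166,.855,-.309])"
```

```text
lin units [ 0.0644 -0.0706  0.0242] rot units [-3.3775 -1.8909  0.328 ] norm 3.8846731626107647
```

```bash
python3 -m crank '[{"linear":[0,0,0],"rot":[-0.7,-0.4,0.07],"hand":0},{"linear":[0,0,0],"rot":[-0.7,-0.4,0.07],"hand":0},{"linear":[0,0,0],"rot":[-0.7,-0.4,0.07],"hand":0},{"linear":[0,0,0],"rot":[-0.7,-0.4,0.07],"hand":0},{"linear":[0,0,0],"rot":[-0.6,-0.3,0.05],"hand":0}]'; python3 -c "
from tgt import *
st();need([.4686,-.348,.14],[.1353,-.2778,-.951],[-.4166,.855,-.309])
snap('side','s18.png');snap('top','t18.png')"
```

```text
clock: 23.85
tool_pos: [0.4623, -0.346, 0.2307]
orientation: [-91.5, 71.9, -65.7]
force: [1.0, -1.5, -0.3]
opening: 0.0376
t 23.85 p [ 0.4623 -0.346   0.2307] head 115.82 x [ 0.1279 -0.2836 -0.9504] y [-0.4139  0.8555 -0.3111] F [ 0.9679 -1.4823 -0.2847] op 0.0376 q [ -8.    2.3 -32.8  21.1 -47.  -69.7]
lin units [ 0.1051 -0.0332 -1.5109] rot units [ 0.0618 -0.0706  0.0613] norm 0.11207970254355154
```

View pics/s18.png

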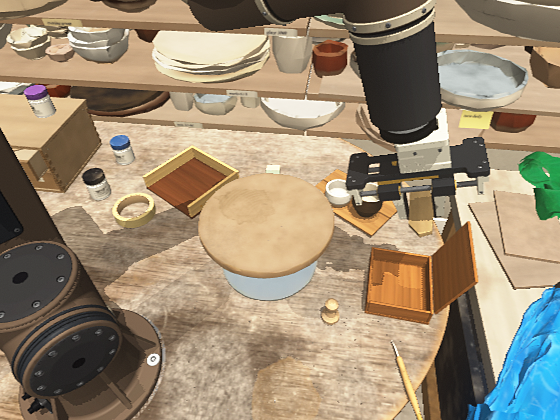

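View pics/t18.png

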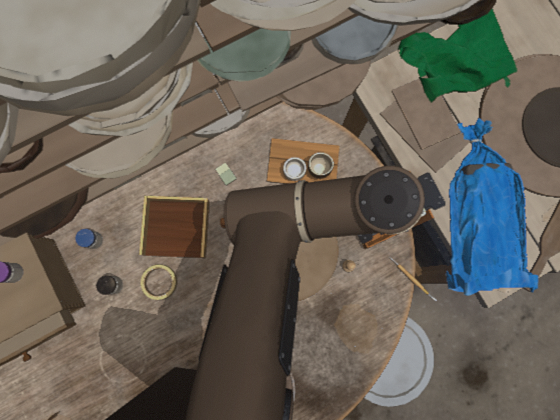

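```bash
python3 -m crank '[{"linear":[0.1,-0.03,-0.3],"rot":[0.06,-0.07,0.06],"hand":0},{"linear":[0,0,-0.5],"rot":[0,0,0],"hand":0},{"linear":[0,0,-0.5],"rot":[0,0,0],"hand":0},{"linear":[0,0,-0.3],"rot":[0,0,0],"hand":0},{"linear":[0,0,-0.2],"rot":[0,0,0],"hand":0}]'; python3 -c "
from tgt import *
st();need([.4686,-.348,.05],[.1353,-.2778,-.951],[-.4166,.855,-.309])
snap('side','s19.png');cv2.imwrite('pics/c19.png',cv2.resize(cv2.imread('pics/s19.png')[130:340,300:500],None,fx=2.8,fy=2.8))"
```

```text
clock: 24.58
tool_pos: [0.4671, -0.348, 0.1179]
orientation: [-90.8, 72.4, -64.8]
force: [0.2, -0.9, -0.8]
opening: 0.0373
t 24.57 p [ 0.4671 -0.348   0.1179] head 116.04 x [ 0.1289 -0.2738 -0.9531] y [-0.4184  0.8564 -0.3026] F [ 0.1587 -0.885  -0.7624] op 0.0373 q [-10.2   9.6 -43.5  29.7 -29.8 -78.9]
lin units [ 0.0244  0.0005 -1.131 ] rot units [-0.0488 -0.0764  0.0032] norm 0.0907371606625093
```

View pics/c19.png

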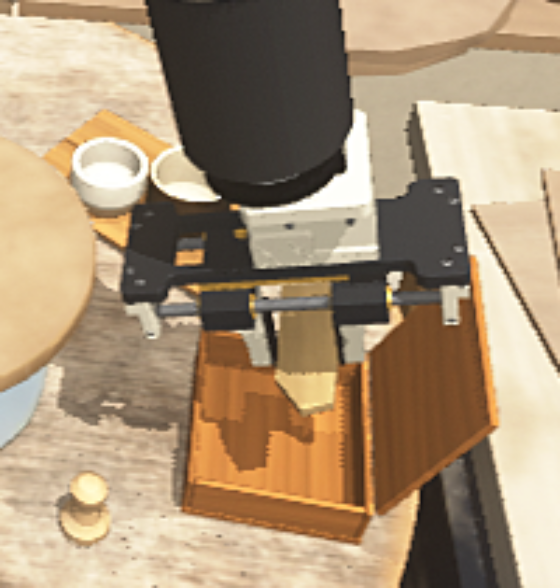

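```bash
python3 -m crank '[{"linear":[0.02,0,-0.25],"rot":[-0.05,-0.08,0],"hand":0},{"linear":[0,0,-0.3],"rot":[0,0,0],"hand":0},{"linear":[0,0,-0.2],"rot":[0,0,0],"hand":0}]'; python3 -c "
from tgt import *
st();need([.4686,-.348,.03],[.1353,-.2778,-.951],[-.4166,.855,-.309])
snap('side','s20.png');cv2.imwrite('pics/c20.png',cv2.resize(cv2.imread('pics/s20.png')[160:340,320:500],None,fx=3.3,fy=3.3))"
```

```text
clock: 25.0
tool_pos: [0.4697, -0.3489, 0.0719]
orientation: [-90.0, 72.0, -64.0]
force: [-0.1, -0.4, 0.2]
opening: 0.0376
t 25.00 p [ 0.4697 -0.3489  0.0719] head 115.92 x [ 0.1357 -0.2785 -0.9508] y [-0.4156  0.8551 -0.3098] F [-0.1393 -0.3504  0.177 ] op 0.0376 q [-13.4  13.1 -49.9  43.  -20.6 -90.4]
lin units [-0.018   0.0149 -0.6978] rot units [0.0073 0.0074 0.01  ] norm 0.014378953108726918
```

View pics/c20.png

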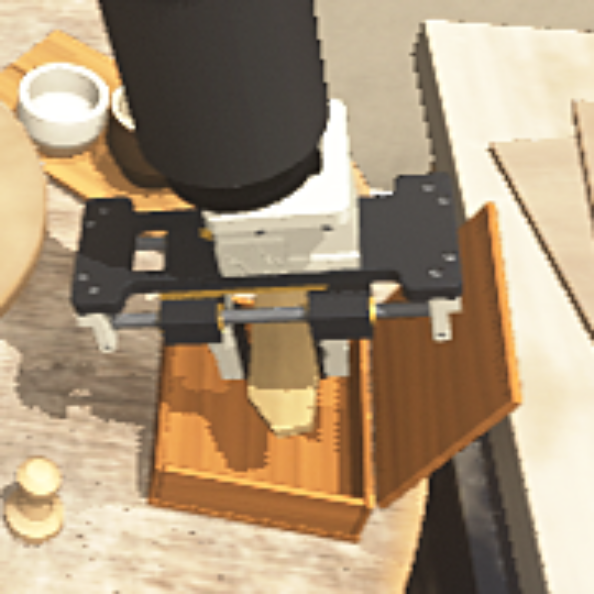

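```bash
python3 -c "
from tgt import *
need([.4662,-.3417,.07],[.106,-.2175,-.970],[-.425,.872,-.242])"
```

```text
lin units [-0.0447  0.1147 -0.0078] rot units [0.7181 0.3375 0.0133] norm 0.7935635992848431
```

```bash
python3 -m crank '[{"linear":[-0.03,0.06,0],"rot":[0.4,0.17,0],"hand":0},{"linear":[-0.02,0.06,0],"rot":[0.32,0.17,0],"hand":0},{"linear":[0,0,-0.2],"rot":[0,0,0],"hand":0}]';python3 -c "
from tgt import *
st();need([.4662,-.3417,.03],[.106,-.2175,-.970],[-.425,.872,-.242])"
```

```text
clock: 25.42
tool_pos: [0.467, -0.3419, 0.0597]
orientation: [-89.7, 76.1, -63.8]
force: [0.6, -0.3, -0.3]
opening: 0.0376
t 25.43 p [ 0.467  -0.3419  0.0597] head 115.87 x [ 0.1062 -0.2159 -0.9706] y [-0.4236  0.8733 -0.2406] F [ 0.64   -0.2569 -0.2543] op 0.0376 q [-11.4  15.1 -44.   27.1 -24.7 -76.8]
lin units [-0.013   0.0038 -0.4944] rot units [-0.0213  0.0064  0.0181] norm 0.028715765715404625
```

```bash
python3 -m crank '[{"linear":[-0.01,0,-0.2],"rot":[-0.02,0,0],"hand":0},{"linear":[0,0,-0.15],"rot":[0,0,0],"hand":0},{"linear":[0,0,-0.1],"rot":[0,0,0],"hand":0}]';python3 -c "
from tgt import *
st();need([.4662,-.3417,.022],[.106,-.2175,-.970],[-.425,.872,-.242])
snap('side','s21.png');cv2.imwrite('pics/c21.png',cv2.resize(cv2.imread('pics/s21.png')[180:340,330:490],None,fx=3.7,fy=3.7))"
```

```text
clock: 25.8
tool_pos: [0.4662, -0.3411, 0.0301]
orientation: [-89.9, 76.0, -64.0]
force: [-0.6, -0.7, -1.3]
opening: 0.0377
t 25.80 p [ 0.4662 -0.3411  0.0301] head 115.94 x [ 0.1061 -0.2176 -0.9703] y [-0.4245  0.8725 -0.2421] F [-0.5506 -0.6706 -1.2775] op 0.0377 q [-13.1  17.4 -48.2  35.6 -18.8 -84.3]
lin units [ 0.0003 -0.0099 -0.1347] rot units [-0.0008  0.003   0.0071] norm 0.0077013465747311025
```

View pics/c21.png

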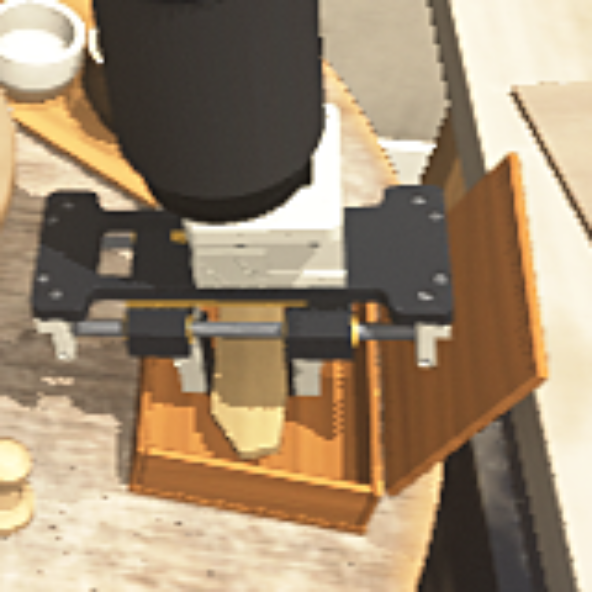

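```bash
python3 -m crank '[{"linear":[0,-0.01,-0.1],"rot":[0,0,0],"hand":0},{"linear":[0,0,-0.06],"rot":[0,0,0],"hand":0}]';python3 st.py
```

```text
clock: 26.1
tool_pos: [0.465, -0.3411, 0.0186]
orientation: [-90.2, 76.1, -64.3]
force: [0.2, 0.2, 0.1]
opening: 0.0376
t 26.10 p [ 0.465  -0.3411  0.0186] head 115.98 x [ 0.1045 -0.2168 -0.9706] y [-0.4252  0.8725 -0.2406] F [0.1706 0.208  0.1413] op 0.0376 q [-14.3  18.3 -49.9  40.4 -16.5 -88.1]
```

```bash
python3 -m crank '[{"linear":[0,0,0],"rot":[0,0,0],"hand":0.5},{"linear":[0,0,0],"rot":[0,0,0],"hand":0.52}]';python3 -c "
from tgt import *
st()
snap('side','s22.png');cv2.imwrite('pics/c22.png',cv2.resize(cv2.imread('pics/s22.png')[200:340,340:480],None,fx=4.2,fy=4.2))"
```

```text
clock: 26.35
tool_pos: [0.4647, -0.3412, 0.0184]
orientation: [-90.3, 76.1, -64.4]
force: [-0.5, -1.0, -0.1]
opening: 0.045
t 26.35 p [ 0.4647 -0.3412  0.0184] head 115.98 x [ 0.1041 -0.2168 -0.9707] y [-0.4252  0.8726 -0.2405] F [-0.4561 -0.9724 -0.0868] op 0.0450 q [-14.3  18.3 -50.   40.5 -16.5 -88.2]
```

View pics/c22.png

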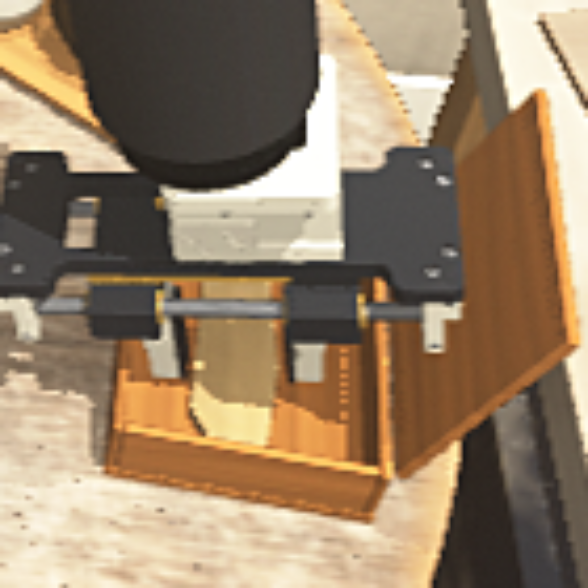

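```bash
python3 -m crank '[{"linear":[-0.02,0.04,0.2],"rot":[0,0,0],"hand":0.52},{"linear":[-0.04,0.08,0.35],"rot":[0,0,0],"hand":0.52},{"linear":[-0.04,0.08,0.4],"rot":[0,0,0],"hand":0.52},{"linear":[-0.04,0.08,0.5],"rot":[0,0,0],"hand":0.52},{"linear":[0,0,0.6],"rot":[0,0,0],"hand":0.52},{"linear":[0,0,0.6],"rot":[0,0,0],"hand":0.52},{"linear":[0,0,0.5],"rot":[0.4,0.2,0],"hand":0.7},{"linear":[0,0.2,0.4],"rot":[0.6,0.3,0],"hand":0.8}]';python3 -c "
from tgt import *
st(); need([.4662,-.3417,.022],[0,0,-1],[-1,.022,0])
snap('side','s23.png');cv2.imwrite('pics/c23.png',cv2.resize(cv2.imread('pics/s23.png')[200:340,340:480],None,fx=4.2,fy=4.2))"
```

```text
clock: 27.4
tool_pos: [0.4544, -0.3084, 0.238]
orientation: [-90.2, 82.0, -64.0]
force: [0.5, 0.0, -0.1]
opening: 0.0603
t 27.40 p [ 0.4544 -0.3084  0.238 ] head 116.16 x [ 0.0608 -0.1246 -0.9903] y [-0.4366  0.8889 -0.1386] F [ 0.5323  0.0211 -0.1325] op 0.0603 q [ -9.1   4.  -22.8   7.6 -58.8 -58.5]
lin units [ 0.1971 -0.5542 -3.6003] rot units [ 0.9054  1.4101 12.4957] norm 12.607563483904613
```

View pics/c23.png

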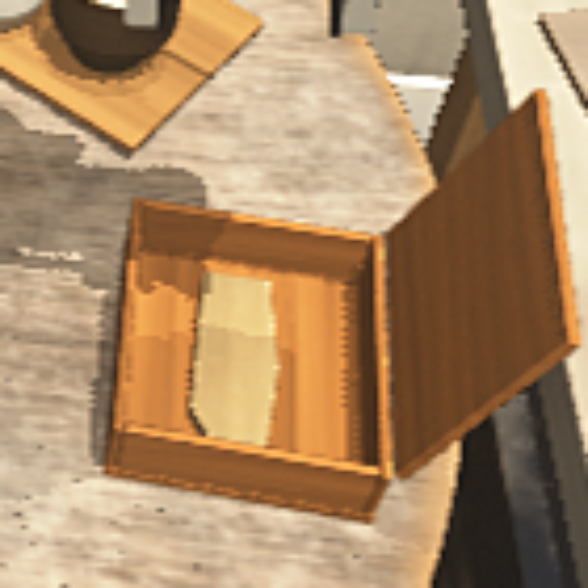

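```bash
python3 -c "
from clr import clr
for p in [(.5,-.26,.24),(.56,-.19,.19),(.59,-.185,.17),(.614,-.185,.15),(.614,-.185,.1)]: print(p,clr(*p))"
python3 -m crank '[{"linear":[0.16,0.16,-0.06],"rot":[0.07,0.11,0.95],"hand":1},{"linear":[0.16,0.16,-0.06],"rot":[0.07,0.11,0.95],"hand":1},{"linear":[0.16,0.16,-0.06],"rot":[0.07,0.11,0.95],"hand":1},{"linear":[0.16,0.16,-0.06],"rot":[0.07,0.11,0.95],"hand":1},{"linear":[0.16,0.16,-0.06],"rot":[0.07,0.11,0.95],"hand":1},{"linear":[0.16,0.16,-0.06],"rot":[0.07,0.11,0.95],"hand":1},{"linear":[0.16,0.16,-0.06],"rot":[0.07,0.11,0.95],"hand":1},{"linear":[0.16,0.16,-0.06],"rot":[0.07,0.11,0.95],"hand":1},{"linear":[0.16,0.16,-0.06],"rot":[0.07,0.11,0.95],"hand":1},{"linear":[0.16,0.16,-0.06],"rot":[0.07,0.11,0.95],"hand":1},{"linear":[0.1,0.16,-0.06],"rot":[0.07,0.11,0.95],"hand":1},{"linear":[0.1,0.16,-0.06],"rot":[0.07,0.11,0.95],"hand":1}]';python3 -c "
from tgt import *
st(); need([.6142,-.1848,.14],[0,0,-1],[-1,.003,0])"
```

```text
(0.5, -0.26, 0.24) (np.float64(-7.77156361542154), np.float64(0.10015575787755324), array([0.631486  , 0.06581691, 0.6700095 ]))
(0.56, -0.19, 0.19) (np.float64(0.0), np.float64(0.041205840866027514), array([0.60190221, 0.08389695, 0.65830443]))
(0.59, -0.185, 0.17) (np.float64(0.48621015226995473), np.float64(0.046445626352266116), array([0.60424973, 0.08433533, 0.6567959 ]))
(0.614, -0.185, 0.15) (np.float64(0.46715700286596745), np.float64(0.047911576068502486), array([0.69710628, 0.0828458 , 0.50476306]))
(0.614, -0.185, 0.1) (np.float64(0.46715700286596745), np.float64(0.03960353890476876), array([0.69577314, 0.08601708, 0.49623269]))
clock: 28.95
tool_pos: [0.5692, -0.1874, 0.2003]
orientation: [-59.1, 89.2, 26.1]
force: [0.5, 0.1, 0.4]
opening: 0.0877
t 28.95 p [ 0.5692 -0.1874  0.2003] head 175.13 x [ 0.0123  0.006  -0.9999] y [-0.9963  0.085  -0.0117] F [0.4909 0.0971 0.4189] op 0.0877 q [  0.2  14.2 -11.7  -0.4 -63.4  -4.9]
lin units [ 0.7498  0.0438 -1.0046] rot units [-0.0746  0.138   0.9401] norm 0.9530638252471326
```

```bash
python3 -m crank '[{"linear":[0.2,0.04,-0.2],"rot":[-0.04,0.07,0.5],"hand":1},{"linear":[0.3,0,-0.3],"rot":[-0.03,0.07,0.44],"hand":1},{"linear":[0.2,0,-0.4],"rot":[0,0,0],"hand":1},{"linear":[0.05,0,-0.2],"rot":[0,0,0],"hand":1}]';python3 -c "
from tgt import *
st(); need([.6142,-.1848,.07],[0,0,-1],[-1,.003,0])"
```

```text
clock: 29.45
tool_pos: [0.6167, -0.1834, 0.1335]
orientation: [-75.4, 89.8, 14.7]
force: [-0.6, -0.2, -0.4]
opening: 0.0877
t 29.45 p [ 0.6167 -0.1834  0.1335] head -179.86 x [ 0.0031  0.0008 -1.    ] y [-1.     -0.0025 -0.0031] F [-0.642  -0.1887 -0.4286] op 0.0877 q [  0.8  21.5 -10.6  -0.1 -57.7  -0.6]
lin units [-0.0417 -0.0239 -1.0591] rot units [-0.0094  0.0361 -0.0631] norm 0.07327801365015785
```

```bash
python3 -m crank '[{"linear":[-0.04,-0.02,-0.3],"rot":[0,0.04,-0.06],"hand":1},{"linear":[0,0,-0.3],"rot":[0,0,0],"hand":1},{"linear":[0,0,-0.25],"rot":[0,0,0],"hand":1},{"linear":[0,0,-0.2],"rot":[0,0,0],"hand":1}]';python3 -c "
from tgt import *
st(); need([.6142,-.1848,.0389],[0,0,-1],[-1,.003,0])"
```

```text
clock: 29.95
tool_pos: [0.6131, -0.1847, 0.0681]
orientation: [-22.9, 89.9, 66.9]
force: [0.7, 0.8, 0.4]
opening: 0.0876
t 29.95 p [ 0.6131 -0.1847  0.0681] head 179.78 x [ 0.0004  0.0009 -1.    ] y [-1.      0.0039 -0.0004] F [0.719  0.7518 0.3739] op 0.0876 q [  0.6  25.1 -14.8  -0.1 -50.1  -0.8]
lin units [ 0.0188 -0.0014 -0.4873] rot units [-0.0105  0.0045  0.0104] norm 0.01544411992679039
```

```bash
python3 -m crank '[{"linear":[0.01,0,-0.2],"rot":[0,0,0],"hand":1},{"linear":[0,0,-0.18],"rot":[0,0,0],"hand":1},{"linear":[0,0,-0.08],"rot":[0,0,0],"hand":1}]';python3 -c "
from tgt import *
st(); need([.6142,-.1848,.0389],[0,0,-1],[-1,.003,0])"
```

```text
clock: 30.32
tool_pos: [0.6135, -0.1848, 0.0386]
orientation: [-11.1, 89.9, 78.7]
force: [0.2, 0.5, 0.8]
opening: 0.0877
t 30.32 p [ 0.6135 -0.1848  0.0386] head 179.77 x [ 0.0002  0.0009 -1.    ] y [-1.      0.0041 -0.0002] F [0.2271 0.4762 0.7876] op 0.0877 q [  0.6  27.1 -16.2  -0.1 -46.7  -0.8]
lin units [ 0.0121 -0.0001  0.0057] rot units [-0.0101  0.002   0.0122] norm 0.01602168250884211
```

```bash
python3 -m crank '[{"linear":[0.01,0,0],"rot":[0,0,0],"hand":0.8},{"linear":[0,0,0],"rot":[0,0,0],"hand":0.76},{"linear":[0,0,0],"rot":[0,0,0],"hand":0},{"linear":[0,0,0],"rot":[0,0,0],"hand":0},{"linear":[0,0,0],"rot":[0,0,0],"hand":0}]';python3 st.py; python3 -m crank '[{"linear":[0,0,0.2],"rot":[0,0,0],"hand":0},{"linear":[0,0,0.4],"rot":[0,0,0],"hand":0},{"linear":[0,0,0.5],"rot":[0,0,0],"hand":0},{"linear":[0,0,0.5],"rot":[0,0,0],"hand":0},{"linear":[-0.2,0,0.4],"rot":[0,0,0],"hand":0},{"linear":[-0.4,0,0.4],"rot":[0,0,0],"hand":0},{"linear":[-0.4,0,0.3],"rot":[0,0,0],"hand":0}]';python3 -c "
from tgt import *
st(); need([.3943,.2559,.2],[0,0,-1],[-.9998,.0212,0])"
```

```text
clock: 30.95
tool_pos: [0.6145, -0.1848, 0.0392]
orientation: [-52.8, 89.9, 36.9]
force: [-0.2, 0.5, -1.7]
opening: 0.0659
t 30.95 p [ 0.6145 -0.1848  0.0392] head 179.77 x [ 0.0012  0.0009 -1.    ] y [-1.      0.0041 -0.0012] F [-0.1899  0.5086 -1.7307] op 0.0659 q [  0.6  27.1 -16.1  -0.1 -46.8  -0.8]
clock: 31.82
tool_pos: [0.5531, -0.1849, 0.2094]
orientation: [-79.5, 89.9, 10.3]
force: [1.1, 0.5, -2.2]
opening: 0.066
t 31.82 p [ 0.5531 -0.1849  0.2094] head 179.79 x [ 0.0011  0.0002 -1.    ] y [-1.      0.0036 -0.0011] F [ 1.1014  0.5171 -2.1949] op 0.0660 q [  0.7  12.6 -12.7  -0.  -64.6  -0.9]
lin units [-2.6463  7.3469 -0.1567] rot units [-0.0021  0.0122 -0.2017] norm 0.20206039078301882
```

```bash
python3 -m crank '[{"linear":[-0.2,0.4,0],"rot":[0,0,-0.1],"hand":0},{"linear":[-0.25,0.68,0],"rot":[0,0,-0.1],"hand":0},{"linear":[-0.25,0.68,0],"rot":[0,0,0],"hand":0},{"linear":[-0.25,0.68,0],"rot":[0,0,0],"hand":0},{"linear":[-0.25,0.68,0],"rot":[0,0,0],"hand":0},{"linear":[-0.25,0.68,0],"rot":[0,0,0],"hand":0},{"linear":[-0.25,0.68,0],"rot":[0,0,0],"hand":0},{"linear":[-0.25,0.68,0],"rot":[0,0,0],"hand":0},{"linear":[-0.25,0.68,0],"rot":[0,0,0],"hand":0},{"linear":[-0.2,0.65,0],"rot":[0,0,0],"hand":0},{"linear":[-0.1,0.4,0],"rot":[0,0,0],"hand":0}]';python3 -c "
from tgt import *
st(); need([.3943,.2559,.11],[0,0,-1],[-.9998,.0212,0])"
```

```text
clock: 33.2
tool_pos: [0.3967, 0.2383, 0.2238]
orientation: [-65.9, 88.8, 22.7]
force: [0.5, 2.0, -1.4]
opening: 0.0659
t 33.20 p [0.3967 0.2383 0.2238] head 178.58 x [ 0.0191  0.008  -0.9998] y [-0.9995  0.0248 -0.0189] F [ 0.5139  1.9977 -1.4479] op 0.0659 q [ 56.1  -0.6 -26.3   0.7 -63.3 -57.8]
lin units [-0.0407  0.293  -1.896 ] rot units [-0.0919  0.2189  0.0407] norm 0.24087027797983557
```

```bash
python3 -m crank '[{"linear":[-0.04,0.29,0],"rot":[-0.09,0.22,0.04],"hand":0},{"linear":[0,0,-0.5],"rot":[0,0,0],"hand":0},{"linear":[0,0,-0.6],"rot":[0,0,0],"hand":0},{"linear":[0,0,-0.5],"rot":[0,0,0],"hand":0},{"linear":[0,0,-0.25],"rot":[0,0,0],"hand":0}]';python3 -c "
from tgt import *
st(); need([.3943,.2559,.06],[0,0,-1],[-.9998,.0212,0])"
```

```text
clock: 33.83
tool_pos: [0.3957, 0.2596, 0.1143]
orientation: [-15.4, 89.7, 73.5]
force: [-0.7, -0.1, -1.4]
opening: 0.0658
t 33.83 p [0.3957 0.2596 0.1143] head 178.97 x [ 0.0015  0.005  -1.    ] y [-0.9998  0.018  -0.0014] F [-0.7408 -0.0648 -1.3584] op 0.0658 q [ 57.1   7.6 -33.1  -0.1 -49.  -58.1]
lin units [-0.0239 -0.0615 -0.9042] rot units [-0.0572  0.017  -0.0371] norm 0.0702512009247866
```

```bash
python3 -m crank '[{"linear":[-0.02,-0.06,-0.2],"rot":[-0.06,0.02,-0.04],"hand":0},{"linear":[0,0,-0.35],"rot":[0,0,0],"hand":0},{"linear":[0,0,-0.25],"rot":[0,0,0],"hand":0},{"linear":[0,0,-0.12],"rot":[0,0,0],"hand":0}]';python3 -c "
from tgt import *
st(); need([.3943,.2559,.0345],[0,0,-1],[-.9998,.0212,0])"
```

```text
clock: 34.33
tool_pos: [0.3959, 0.2556, 0.0579]
orientation: [139.8, 89.9, -131.6]
force: [-0.9, -0.0, -1.2]
opening: 0.0663
t 34.33 p [0.3959 0.2556 0.0579] head 178.66 x [-0.0009 -0.0011 -1.    ] y [-0.9997  0.0234  0.0009] F [-0.8559 -0.0469 -1.1647] op 0.0663 q [ 56.9  12.3 -36.9  -0.  -40.9 -58.2]
lin units [-0.027   0.0047 -0.3905] rot units [ 0.0121 -0.0107  0.0251] norm 0.029825835836160164
```

```bash
python3 -m crank '[{"linear":[-0.03,0,-0.15],"rot":[0.01,-0.01,0.03],"hand":0},{"linear":[0,0,-0.15],"rot":[0,0,0],"hand":0},{"linear":[0,0,-0.07],"rot":[0,0,0],"hand":0}]';python3 -c "
from tgt import *
st(); need([.3943,.2559,.0325],[0,0,-1],[-.9998,.0212,0])"
```

```text
clock: 34.7
tool_pos: [0.3946, 0.2561, 0.0352]
orientation: [-40.7, 89.9, 48.1]
force: [0.0, 0.2, -0.6]
opening: 0.0661
t 34.70 p [0.3946 0.2561 0.0352] head 178.81 x [ 0.0008  0.0008 -1.    ] y [-0.9998  0.0208 -0.0007] F [ 0.0285  0.1581 -0.5589] op 0.0661 q [ 57.1  14.2 -38.4   0.  -37.3 -58.3]
lin units [-0.0054 -0.0029 -0.0456] rot units [-0.0097  0.0087 -0.0044] norm 0.013768527712953277
```

```bash
python3 -m crank '[{"linear":[0,0,-0.03],"rot":[0,0,0],"hand":0},{"linear":[0,0,-0.015],"rot":[0,0,0],"hand":0}]';python3 st.py
```

```text
clock: 34.95
tool_pos: [0.3947, 0.2562, 0.0327]
orientation: [-49.7, 89.9, 39.1]
force: [-4.1, -0.5, 12.3]
opening: 0.0661
t 34.95 p [0.3947 0.2562 0.0327] head 178.83 x [ 0.0009  0.0007 -1.    ] y [-0.9998  0.0204 -0.0008] F [-4.1342 -0.5402 12.26  ] op 0.0661 q [ 57.1  14.5 -38.6   0.  -36.9 -58.3]
```

Floor contact (about 12 N). Releasing and lifting clear.

```bash
python3 -m crank '[{"linear":[0,0,0.01],"rot":[0,0,0],"hand":0.85},{"linear":[0,0,0],"rot":[0,0,0],"hand":1},{"linear":[0,0,0],"rot":[0,0,0],"hand":1}]';python3 st.py; python3 -m crank '[{"linear":[0,0,0.2],"rot":[0,0,0],"hand":1},{"linear":[0,0,0.4],"rot":[0,0,0],"hand":1},{"linear":[0,0,0.6],"rot":[0,0,0],"hand":1},{"linear":[0,0,0.6],"rot":[0,0,0],"hand":1},{"linear":[0,-0.1,0.6],"rot":[0,0,0],"hand":1},{"linear":[0.2,-0.5,0.4],"rot":[0,0,0],"hand":1}]';python3 - <<'E'
from tgt import *
st(); need([.54,-.1,.195],[.0264,.0011,-.9997],[-.9994,.0212,-.0263])
snap('side','s30.png');cv2.imwrite('pics/c30.png',cv2.resize(cv2.imread('pics/s30.png')[100:240,110:270],None,fx=4.2,fy=4.2))
from circ import *
circ(clouds(),.394,.256,.05,.060,.08,'pot')
E
```

```text
clock: 35.33
tool_pos: [0.3953, 0.2569, 0.0342]
orientation: [-42.3, 89.8, 46.6]
force: [0.9, 0.1, -0.6]
opening: 0.086
t 35.33 p [0.3953 0.2569 0.0342] head 178.85 x [ 0.0022  0.0023 -1.    ] y [-0.9998  0.0201 -0.0021] F [ 0.8706  0.0724 -0.6087] op 0.0860 q [ 57.1  14.4 -38.5   0.1 -37.  -58.3]
clock: 36.08
tool_pos: [0.4064, 0.2199, 0.2102]
orientation: [-67.4, 89.9, 21.6]
force: [0.4, 0.2, -0.1]
opening: 0.0876
t 36.08 p [0.4064 0.2199 0.2102] head 179.00 x [ 0.0022  0.0009 -1.    ] y [-0.9998  0.0174 -0.0022] F [ 0.3612  0.2246 -0.0683] op 0.0876 q [ 53.    0.7 -26.6   0.1 -62.6 -54. ]
lin units [ 2.2261 -5.331  -0.253 ] rot units [ 0.0034 -0.2776 -0.0434] norm 0.2809715179363279
pot top 87 [0.3923 0.2558 0.0319] z95 0.0718
pot side 225 [0.392  0.2552 0.0316] z95 0.0700
```

View pics/c30.png

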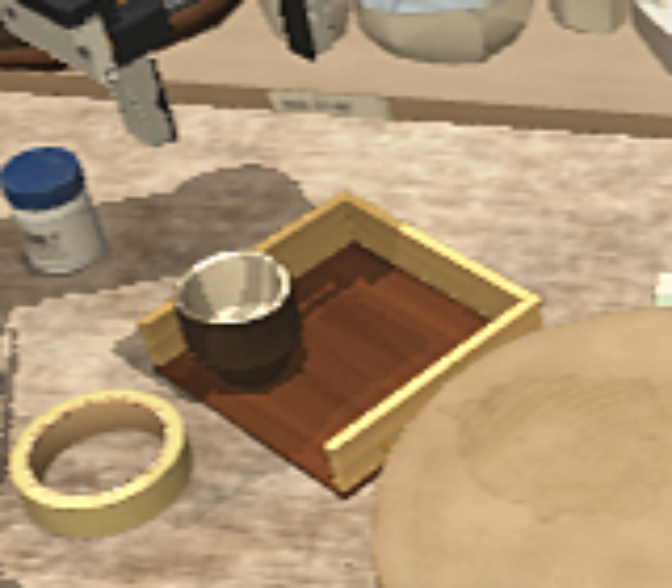

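```bash
python3 -m crank '[{"linear":[0.25,-0.6,-0.03],"rot":[0,-0.1,0],"hand":1},{"linear":[0.28,-0.68,-0.03],"rot":[0,-0.1,0],"hand":1},{"linear":[0.28,-0.68,-0.03],"rot":[0,-0.08,0],"hand":1},{"linear":[0.28,-0.68,-0.03],"rot":[0,0,0],"hand":1},{"linear":[0.28,-0.68,-0.03],"rot":[0,0,0],"hand":1},{"linear":[0.28,-0.68,-0.03],"rot":[0,0,0],"hand":1},{"linear":[0.28,-0.68,-0.03],"rot":[0,0,0],"hand":1},{"linear":[0.28,-0.4,-0.03],"rot":[0,0,0],"hand":1}]';python3 -c "
from tgt import *
st(); need([.6063,-.1107,.15],[.0264,.0011,-.9997],[-.9994,.0212,-.0263])"
```

```text
clock: 37.22
tool_pos: [0.5391, -0.092, 0.1928]
orientation: [-83.8, 88.7, 5.3]
force: [0.0, 0.5, 0.8]
opening: 0.0876
t 37.23 p [ 0.5391 -0.092   0.1928] head 179.08 x [ 0.0233  0.0022 -0.9997] y [-0.9996  0.0161 -0.0232] F [0.0255 0.4814 0.7918] op 0.0876 q [ 10.9   9.2 -19.5   0.2 -60.  -11.9]
lin units [ 1.12   -0.3122 -0.7131] rot units [-0.0107 -0.0357 -0.0591] norm 0.06985896074394683
```

```bash
python3 -m crank '[{"linear":[0.3,-0.16,-0.1],"rot":[-0.01,-0.04,-0.06],"hand":1},{"linear":[0.35,-0.15,-0.2],"rot":[0,0,0],"hand":1},{"linear":[0.3,0,-0.2],"rot":[0,0,0],"hand":1},{"linear":[0.15,0,-0.2],"rot":[0,0,0],"hand":1}]';python3 -c "
from tgt import *
st(); need([.6063,-.1107,.07],[.0264,.0011,-.9997],[-.9994,.0212,-.0263])"
```

```text
clock: 37.72
tool_pos: [0.6078, -0.1108, 0.1473]
orientation: [-85.6, 88.6, 3.0]
force: [0.1, 0.2, -0.3]
opening: 0.0876
t 37.73 p [ 0.6078 -0.1108  0.1473] head 178.61 x [ 0.0248  0.0013 -0.9997] y [-0.9994  0.0243 -0.0247] F [ 0.1145  0.2195 -0.2951] op 0.0876 q [  7.8  17.9 -14.2   0.1 -56.5  -9.3]
lin units [-0.025   0.0012 -1.2889] rot units [-0.0032 -0.0187  0.0359] norm 0.04059776697563077
```

```bash
python3 -m crank '[{"linear":[-0.02,0,-0.3],"rot":[0,-0.02,0.04],"hand":1},{"linear":[0,0,-0.35],"rot":[0,0,0],"hand":1},{"linear":[0,0,-0.35],"rot":[0,0,0],"hand":1},{"linear":[0,0,-0.25],"rot":[0,0,0],"hand":1}]';python3 -c "
from tgt import *
st(); need([.6063,-.1107,.0304],[.0264,.0011,-.9997],[-.9994,.0212,-.0263])"
```

```text
clock: 38.22
tool_pos: [0.6064, -0.1078, 0.0675]
orientation: [-85.0, 88.6, 3.9]
force: [0.1, -0.4, 0.2]
opening: 0.0873
t 38.23 p [ 0.6064 -0.1078  0.0675] head 178.92 x [ 0.0241  0.0017 -0.9997] y [-0.9995  0.0188 -0.0241] F [ 0.1282 -0.4366  0.2425] op 0.0873 q [  8.1  22.5 -19.4   0.1 -46.8  -9.3]
lin units [-0.001  -0.048  -0.6188] rot units [-0.0057 -0.0264 -0.0274] norm 0.03846512578600384
```

```bash
python3 -m crank '[{"linear":[0,-0.05,-0.2],"rot":[0,-0.03,-0.03],"hand":1},{"linear":[0,0,-0.2],"rot":[0,0,0],"hand":1},{"linear":[0,0,-0.13],"rot":[0,0,0],"hand":1},{"linear":[0,0,-0.06],"rot":[0,0,0],"hand":1}]';python3 -c "
from tgt import *
st(); need([.6063,-.1107,.0304],[.0264,.0011,-.9997],[-.9994,.0212,-.0263])"
```

```text
clock: 38.72
tool_pos: [0.6063, -0.1105, 0.0296]
orientation: [-85.6, 88.5, 3.2]
force: [-0.2, -0.9, 0.2]
opening: 0.0878
t 38.73 p [ 0.6063 -0.1105  0.0296] head 178.80 x [ 0.0263  0.0015 -0.9997] y [-0.9994  0.021  -0.0263] F [-0.1706 -0.9409  0.1983] op 0.0878 q [  7.9  25.2 -21.3   0.2 -42.   -9.2]
lin units [-0.0001 -0.0041  0.0131] rot units [-0.0041 -0.0008 -0.0023] norm 0.004747640414473008
```

```bash
python3 -m crank '[{"linear":[0,0,0.01],"rot":[0,0,0],"hand":0.8},{"linear":[0,0,0],"rot":[0,0,0],"hand":0.75},{"linear":[0,0,0],"rot":[0,0,0],"hand":0},{"linear":[0,0,0],"rot":[0,0,0],"hand":0},{"linear":[0,0,0],"rot":[0,0,0],"hand":0}]';python3 st.py; python3 -m crank '[{"linear":[0,0,0.2],"rot":[0,0,0],"hand":0},{"linear":[0,0,0.4],"rot":[0,0,0],"hand":0},{"linear":[0,0,0.5],"rot":[0,0,0],"hand":0},{"linear":[-0.1,0,0.5],"rot":[0,0,0],"hand":0},{"linear":[-0.3,0,0.5],"rot":[0,0,0],"hand":0},{"linear":[-0.4,0,0.4],"rot":[0,0.1,0],"hand":0},{"linear":[-0.4,0.2,0.3],"rot":[0,0.1,0],"hand":0}]';python3 -c "
from tgt import *
st(); need([.3929,.1849,.2],[0,0,-1],[-.9998,.0219,0])
snap('side','s31.png');cv2.imwrite('pics/c31.png',cv2.resize(cv2.imread('pics/s31.png')[50:250,200:400],None,fx=3,fy=3))"
```

```text
clock: 39.35
tool_pos: [0.6067, -0.1104, 0.0311]
orientation: [-85.4, 88.4, 3.4]
force: [-0.2, 0.2, -2.0]
opening: 0.0624
t 39.35 p [ 0.6067 -0.1104  0.0311] head 178.79 x [ 0.0276  0.0017 -0.9996] y [-0.9994  0.0211 -0.0276] F [-0.2151  0.1869 -1.9685] op 0.0624 q [  7.9  25.1 -21.3   0.2 -42.1  -9.2]
clock: 40.22
tool_pos: [0.5318, -0.099, 0.2065]
orientation: [-80.0, 89.6, 8.8]
force: [0.5, 0.3, -1.3]
opening: 0.0622
t 40.23 p [ 0.5318 -0.099   0.2065] head 178.73 x [ 0.0077  0.0012 -1.    ] y [-0.9997  0.0221 -0.0076] F [ 0.5314  0.298  -1.2532] op 0.0622 q [ 10.2   8.5 -18.3   0.  -62.7 -11.5]
lin units [-2.3153  4.731  -0.108 ] rot units [-0.0136  0.0878  0.0024] norm 0.08891520238355781
```

View pics/c31.png

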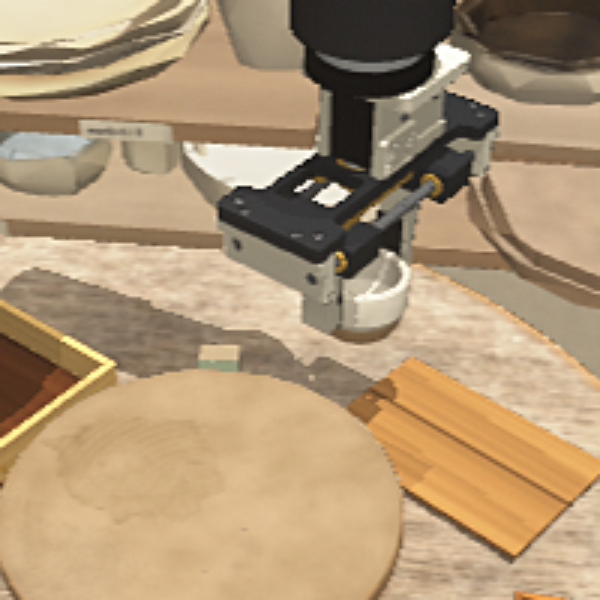

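```bash
python3 -m crank '[{"linear":[-0.2,0.4,0],"rot":[0,0.09,0],"hand":0},{"linear":[-0.32,0.64,0],"rot":[0,0,0],"hand":0},{"linear":[-0.32,0.64,0],"rot":[0,0,0],"hand":0},{"linear":[-0.32,0.64,0],"rot":[0,0,0],"hand":0},{"linear":[-0.32,0.64,0],"rot":[0,0,0],"hand":0},{"linear":[-0.32,0.64,0],"rot":[0,0,0],"hand":0},{"linear":[-0.3,0.6,0],"rot":[0,0,0],"hand":0},{"linear":[-0.2,0.45,0],"rot":[0,0,0],"hand":0}]';python3 -c "
from tgt import *
st(); need([.3929,.1849,.12],[0,0,-1],[-.9998,.0219,0])"
```

```text
clock: 41.28
tool_pos: [0.387, 0.1871, 0.2172]
orientation: [-54.1, 89.2, 34.4]
force: [0.8, 0.9, -1.8]
opening: 0.0626
t 41.27 p [0.387  0.1871 0.2172] head 178.55 x [ 0.0114  0.0078 -0.9999] y [-0.9996  0.0252 -0.0112] F [ 0.7634  0.9407 -1.7558] op 0.0626 q [ 52.5  -3.6 -29.8   0.3 -63.  -54.1]
lin units [ 0.099  -0.0359 -1.6206] rot units [-0.0899  0.1308  0.0377] norm 0.16309424412046622
```

```bash
python3 -m crank '[{"linear":[0.1,-0.04,-0.1],"rot":[-0.09,0.13,0.04],"hand":0},{"linear":[0,0,-0.5],"rot":[0,0,0],"hand":0},{"linear":[0,0,-0.5],"rot":[0,0,0],"hand":0},{"linear":[0,0,-0.35],"rot":[0,0,0],"hand":0},{"linear":[0,0,-0.2],"rot":[0,0,0],"hand":0}]';python3 -c "
from tgt import *
st(); need([.3929,.1849,.06],[0,0,-1],[-.9998,.0219,0])"
```

```text
clock: 41.9
tool_pos: [0.3939, 0.1856, 0.1192]
orientation: [-38.5, 89.7, 50.5]
force: [0.5, -0.3, -1.8]
opening: 0.0621
t 41.90 p [0.3939 0.1856 0.1192] head 178.99 x [ 0.0037  0.0045 -1.    ] y [-0.9998  0.0177 -0.0037] F [ 0.5087 -0.3064 -1.8441] op 0.0621 q [ 51.4   3.5 -37.1   0.  -49.  -52.4]
lin units [-0.0166 -0.0109 -0.9865] rot units [-0.0518  0.0429 -0.0486] norm 0.08301769394700856
```

```bash
python3 -m crank '[{"linear":[-0.02,-0.01,-0.2],"rot":[-0.05,0.04,-0.05],"hand":0},{"linear":[0,0,-0.35],"rot":[0,0,0],"hand":0},{"linear":[0,0,-0.2],"rot":[0,0,0],"hand":0}]';python3 -c "
from tgt import *
st(); need([.3929,.1849,.05],[0,0,-1],[-.9998,.0219,0])"
```

```text
clock: 42.28
tool_pos: [0.3939, 0.185, 0.0736]
orientation: [-52.0, 89.9, 36.6]
force: [-0.1, -0.6, -1.2]
opening: 0.0625
t 42.27 p [0.3939 0.185  0.0736] head 178.67 x [ 0.0017  0.0012 -1.    ] y [-0.9997  0.0233 -0.0016] F [-0.1475 -0.6366 -1.1927] op 0.0625 q [ 51.3   7.5 -40.3   0.  -42.  -52.7]
lin units [-0.0171 -0.0018 -0.3941] rot units [-0.0142  0.019   0.0159] norm 0.0285445083531928
```

```bash
python3 -m crank '[{"linear":[-0.02,0,-0.2],"rot":[-0.02,0.02,0.02],"hand":0},{"linear":[0,0,-0.25],"rot":[0,0,0],"hand":0},{"linear":[0,0,-0.2],"rot":[0,0,0],"hand":0},{"linear":[0,0,-0.1],"rot":[0,0,0],"hand":0}]';python3 -c "
from tgt import *
st(); need([.3929,.1849,.0245],[0,0,-1],[-.9998,.0219,0])"
```

```text
clock: 42.78
tool_pos: [0.3935, 0.1857, 0.027]
orientation: [-83.8, 89.9, 5.0]
force: [0.1, -0.1, -2.3]
opening: 0.0625
t 42.77 p [0.3935 0.1857 0.027 ] head 178.80 x [ 0.0009  0.0001 -1.    ] y [-0.9998  0.0209 -0.0009] F [ 0.0866 -0.0827 -2.2547] op 0.0625 q [ 51.5  12.2 -43.3   0.1 -34.5 -52.7]
lin units [-0.0098 -0.0139 -0.0413] rot units [-0.0009  0.0102 -0.011 ] norm 0.015023245717905975
```

```bash
python3 -m crank '[{"linear":[-0.01,-0.015,-0.02],"rot":[0,0,0],"hand":0},{"linear":[0,0,-0.02],"rot":[0,0,0],"hand":0}]';python3 st.py
```

```text
clock: 43.02
tool_pos: [0.3929, 0.1848, 0.0252]
orientation: [-122.6, 89.9, -33.8]
force: [-10.1, -1.7, 26.5]
opening: 0.0625
t 43.02 p [0.3929 0.1848 0.0252] head 178.84 x [ 0.0008 -0.0005 -1.    ] y [-0.9998  0.0203 -0.0008] F [-10.1175  -1.7472  26.4578] op 0.0625 q [ 51.5  12.3 -43.5   0.1 -34.2 -52.7]
```

```bash
python3 -m crank '[{"linear":[0,0,0.01],"rot":[0,0,0],"hand":0.8},{"linear":[0,0,0],"rot":[0,0,0],"hand":1},{"linear":[0,0,0],"rot":[0,0,0],"hand":1}]';python3 st.py; python3 -m crank '[{"linear":[-0.02,0,0.2],"rot":[0,0,0],"hand":1},{"linear":[0,0,0.4],"rot":[0,0,0],"hand":1},{"linear":[0,0,0.6],"rot":[0,0,0],"hand":1},{"linear":[0,0,0.6],"rot":[0,0,0],"hand":1},{"linear":[0,-0.2,0.6],"rot":[0,0,0],"hand":1},{"linear":[0.2,-0.7,0.4],"rot":[0,0,0],"hand":0.5},{"linear":[0.2,-0.7,0.2],"rot":[0,0,0],"hand":0.5}]';python3 - <<'E'
from tgt import *
st()
snap('side','s32.png');cv2.imwrite('pics/c32.png',cv2.resize(cv2.imread('pics/s32.png')[100:240,110:270],None,fx=4.2,fy=4.2))
from circ import *
fs=clouds()
circ(fs,.394,.256,.05,.060,.08,'pot');circ(fs,.392,.184,.045,.040,.058,'cup'); circ(fs,.447,.083,.03,.02,.07,'stA')
E
```

```text
clock: 43.4
tool_pos: [0.3939, 0.1859, 0.0273]
orientation: [-57.2, 89.8, 31.7]
force: [0.1, 0.4, 0.2]
opening: 0.084
t 43.40 p [0.3939 0.1859 0.0273] head 178.87 x [ 0.0033  0.002  -1.    ] y [-0.9998  0.0198 -0.0032] F [0.1232 0.4385 0.1608] op 0.0840 q [ 51.5  12.1 -43.3   0.1 -34.3 -52.7]
clock: 44.28
tool_pos: [0.4159, 0.0883, 0.2179]
orientation: [-68.3, 89.6, 20.9]
force: [1.5, 0.2, -0.6]
opening: 0.0729
t 44.27 p [0.4159 0.0883 0.2179] head 179.19 x [ 0.0061  0.0023 -1.    ] y [-0.9999  0.0141 -0.0061] F [ 1.548   0.2258 -0.5707] op 0.0729 q [ 38.9  -3.8 -29.9   0.1 -63.6 -39.8]
pot top 45 [0.3971 0.2574 0.0352] z95 0.0714
pot side 228 [0.392  0.2553 0.0314] z95 0.0703
cup top 91 [0.3895 0.1861 0.0264] z95 0.0531
cup side 284 [0.3896 0.1834 0.0301] z95 0.0540
stA top 29 [0.4511 0.0815 0.007 ] z95 0.0545
stA side none
```

View pics/c32.png

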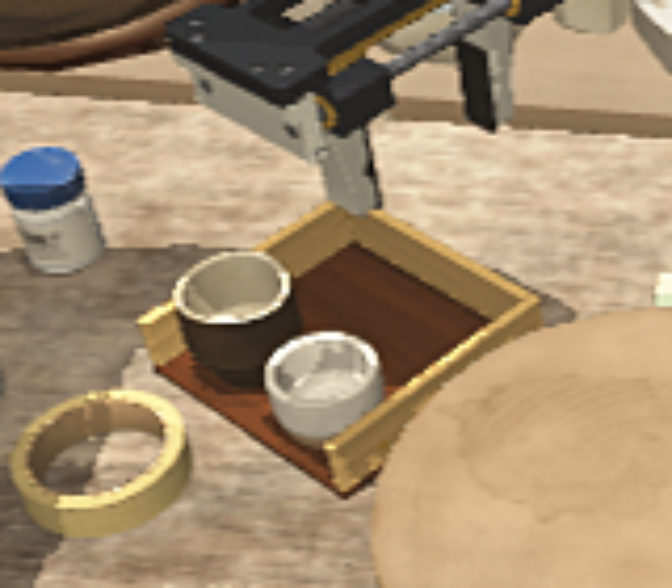

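```bash
python3 - <<'E'
from h import *
np.set_printoptions(precision=3,suppress=True,linewidth=180)
f=np.concatenate([np.load(f'/tmp/{n}W.npy').reshape(-1,3) for n in('top','side')]); f=f[~np.isnan(f[:,0])]
c=np.array([.4715,-.341]);ex=np.array([.438,-.899]);ey=np.array([.899,.438])
a=(f[:,:2]-c)@ex;b=(f[:,:2]-c)@ey
print('max z grid: rows local x, cols local y -150..150')
for x0 in np.arange(.04,.32,.02):
    print('%.2f'%x0,np.array([f[m,2].max() if (m:=(a>=x0)&(a<x0+.02)&(b>=y0)&(b<y0+.05)).any() else np.nan for y0 in np.arange(-.15,.15,.05)]))
m=(a>.055)&(a<.13)&(abs(b)<.05)&(f[:,2]>.06)&(f[:,2]<.17)
A=np.polyfit(f[m,2]-.04,a[m],1);print('lid face slope/offset',A,np.degrees(np.arctan(A[0])), f[m,2].max(), a[m].max())
E
```

```text
max z grid: rows local x, cols local y -150..150
0.04 [0.005 0.043 0.05  0.047 0.042 0.006]
0.06 [0.004 0.105 0.11  0.103 0.102 0.006]
0.08 [  nan 0.155 0.158 0.157 0.157 0.007]
0.10 [  nan 0.155 0.157 0.155 0.155 0.003]
0.12 [   nan    nan    nan -0.737    nan    nan]
0.14 [  nan 0.002 0.002 0.002 0.006 0.003]
0.16 [0.092 0.005 0.007 0.005 0.005 0.005]
0.18 [0.11  0.085 0.005 0.006 0.006 0.015]
0.20 [0.121 0.103 0.072 0.007 0.017 0.022]
0.22 [0.122 0.112 0.108 0.013 0.018 0.025]
0.24 [0.123 0.124 0.118 0.077 0.016 0.024]
0.26 [0.119 0.12  0.12  0.099 0.015 0.024]
0.28 [0.12  0.124 0.117 0.103 0.015 0.026]
0.30 [0.12  0.122 0.118 0.102 0.014 0.023]
0.32 [0.12  0.121 0.115 0.097 0.053 0.025]
lid face slope/offset [0.352 0.059] 19.375536028073324 0.1583053819447493 0.10464082358980362
```

```bash
python3 -m crank '[{"linear":[0.1,-0.5,0.05],"rot":[0,0,0.5],"hand":0},{"linear":[0.15,-0.7,0.02],"rot":[0,0,0.5],"hand":0},{"linear":[0.15,-0.7,0.02],"rot":[0,0,0.5],"hand":0},{"linear":[0.15,-0.7,0.02],"rot":[0,0,0.5],"hand":0},{"linear":[0.15,-0.7,0.02],"rot":[0,0,0.5],"hand":0},{"linear":[0.15,-0.7,0.02],"rot":[0,0,0.5],"hand":0},{"linear":[0.15,-0.7,0],"rot":[0,0,0.5],"hand":0},{"linear":[0.15,-0.7,0],"rot":[0,0,0.5],"hand":0},{"linear":[0.15,-0.7,0],"rot":[0,0,0.5],"hand":0},{"linear":[0.15,-0.7,0],"rot":[0,0,0.5],"hand":0}]';python3 -c "
from tgt import *
st(); need([.5462,-.4715,.22],[0,0,-1],[-.899,-.438,0])"
```

```text
clock: 45.68
tool_pos: [0.5036, -0.3248, 0.2276]
orientation: [-45.7, 89.6, 69.7]
force: [1.4, 0.3, -0.5]
opening: 0.0002
t 45.67 p [ 0.5036 -0.3248  0.2276] head -154.66 x [ 0.0024  0.0066 -1.    ] y [-0.9038 -0.4279 -0.005 ] F [ 1.3593  0.3004 -0.4536] op 0.0002 q [-14.4  13.5  -8.9  -0.4 -67.5  39.9]
lin units [ 0.7108 -2.4456 -0.1271] rot units [-0.0756  0.0275  0.1278] norm 0.1509820978347317
```

```bash
python3 -m crank '[{"linear":[0.2,-0.6,0],"rot":[-0.07,0.03,0.13],"hand":0},{"linear":[0.2,-0.7,0],"rot":[0,0,0],"hand":0},{"linear":[0.2,-0.7,0],"rot":[0,0,0],"hand":0},{"linear":[0.12,-0.45,0],"rot":[0,0,0],"hand":0}]';python3 -c "
from tgt import *
st(); need([.5462,-.4715,.115],[0,0,-1],[-.899,-.438,0])
snap('side','s33.png')"
```

```text
clock: 46.18
tool_pos: [0.5491, -0.4737, 0.2262]
orientation: [32.7, 89.7, 148.8]
force: [-0.7, -0.1, -0.2]
opening: 0.0005
t 46.17 p [ 0.5491 -0.4737  0.2262] head -153.85 x [-0.0038  0.0023 -1.    ] y [-0.8977 -0.4407  0.0024] F [-0.681  -0.0777 -0.2232] op 0.0005 q [-25.5  25.4   8.2  -0.  -73.   51.6]
lin units [-0.0488  0.0364 -1.8532] rot units [-0.0266 -0.0438 -0.0339] norm 0.061482118411591
```

View pics/s33.png

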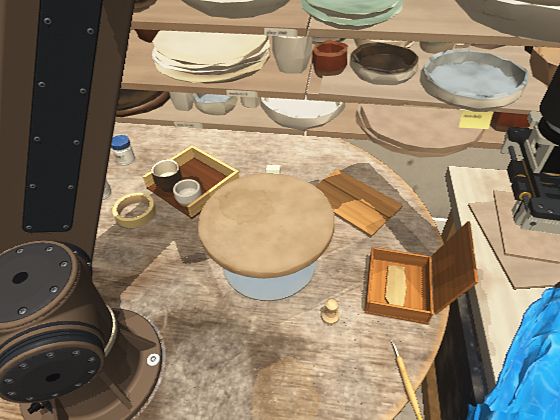

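```bash
python3 -m crank '[{"linear":[-0.03,0.03,-0.4],"rot":[-0.03,-0.04,-0.03],"hand":0},{"linear":[0,0,-0.5],"rot":[0,0,0],"hand":0},{"linear":[0,0,-0.5],"rot":[0,0,0],"hand":0},{"linear":[0,0,-0.3],"rot":[0,0,0],"hand":0}]';python3 -c "
from tgt import *
st(); need([.5462,-.4715,.115],[0,0,-1],[-.899,-.438,0])
snap('side','s34.png');cv2.imwrite('pics/c34.png',cv2.resize(cv2.imread('pics/s34.png')[120:340,360:560],None,fx=2.7,fy=2.7))"
```

```text
clock: 46.72
tool_pos: [0.5496, -0.4719, 0.1207]
orientation: [88.4, 89.9, -155.6]
force: [-0.5, 0.8, -0.3]
opening: 0.0002
t 46.73 p [ 0.5496 -0.4719  0.1207] head -154.03 x [-0.0016 -0.0007 -1.    ] y [-0.899  -0.438   0.0017] F [-0.5037  0.831  -0.2512] op 0.0002 q [-25.3  29.2   0.1   0.1 -61.   51.2]
lin units [-0.0564  0.0071 -0.0951] rot units [ 0.0082 -0.0181  0.0004] norm 0.01992122783720077
```

View pics/c34.png

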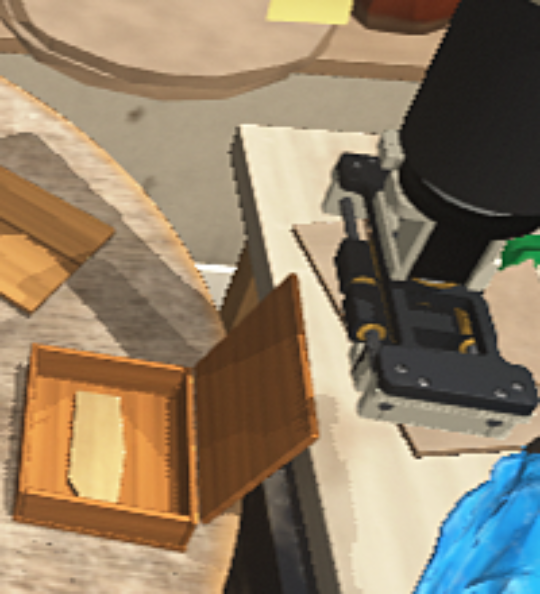

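```bash
python3 -m crank '[{"linear":[-0.15,0.3,0],"rot":[0,0,0],"hand":0},{"linear":[-0.15,0.3,0],"rot":[0,0,0],"hand":0},{"linear":[-0.15,0.3,0],"rot":[0,0,0],"hand":0},{"linear":[-0.15,0.3,0],"rot":[0,0,0],"hand":0}]';python3 -c "
from tgt import *
o,R=st(); d=o['tool_pos'][:2]-[.4715,-.341]; print(d@[.438,-.899],d@[.899,.438])
snap('side','s35.png');cv2.imwrite('pics/c35.png',cv2.resize(cv2.imread('pics/s35.png')[120:340,340:540],None,fx=2.7,fy=2.7))"
```

```text
clock: 47.28
tool_pos: [0.5143, -0.3978, 0.12]
orientation: [85.7, 89.8, -158.3]
force: [-0.1, -0.4, -1.3]
opening: 0.0006
t 47.27 p [ 0.5143 -0.3978  0.12  ] head -153.99 x [-0.0028 -0.0011 -1.    ] y [-0.8987 -0.4386  0.003 ] F [-0.1274 -0.371  -1.2541] op 0.0006 q [-20.5  22.9 -10.4   0.1 -56.7  46.4]
0.0698378279103766 0.01362188494250592
```

View pics/c35.png

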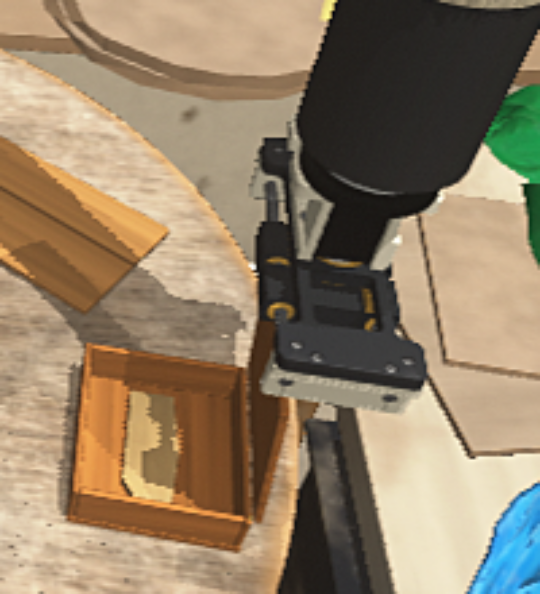

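```bash
python3 -m crank '[{"linear":[-0.1,0.2,0],"rot":[0,0,0],"hand":0},{"linear":[-0.1,0.2,0],"rot":[0,0,0],"hand":0},{"linear":[-0.1,0.2,0],"rot":[0,0,0],"hand":0},{"linear":[-0.05,0.1,0],"rot":[0,0,0],"hand":0}]';python3 -c "
from tgt import *
o,R=st(); d=o['tool_pos'][:2]-[.4715,-.341]; print(d@[.438,-.899],d@[.899,.438])
snap('side','s36.png');cv2.imwrite('pics/c36.png',cv2.resize(cv2.imread('pics/s36.png')[120:340,340:540],None,fx=2.7,fy=2.7))"
```

```text
clock: 47.82
tool_pos: [0.4924, -0.3516, 0.1219]
orientation: [117.8, 89.9, -126.2]
force: [0.2, 0.4, 0.1]
opening: 0.0002
t 47.83 p [ 0.4924 -0.3516  0.1219] head -153.94 x [-0.001  -0.0013 -1.    ] y [-0.8983 -0.4394  0.0014] F [0.2091 0.437  0.0988] op 0.0002 q [-17.   19.  -16.4   0.1 -54.7  43. ]
0.018641799414699026 0.014125370925377983
```

View pics/c36.png

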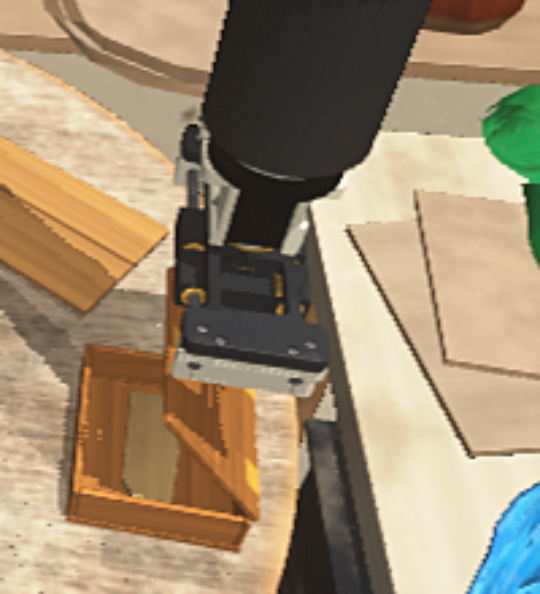

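Lid is well past upright and leaning toward shut. A couple of idle rows, then lift away and check.

```bash
python3 -m crank '[{"linear":[-0.05,0.1,0],"rot":[0,0,0],"hand":0},{"linear":[0,0,0],"rot":[0,0,0],"hand":0},{"linear":[0,0,0.1],"rot":[0,0,0],"hand":0},{"linear":[0,0,0.4],"rot":[0,0,0],"hand":0},{"linear":[0,0,0.6],"rot":[0,0,0],"hand":0},{"linear":[-0.2,0.5,0.6],"rot":[0,0,0],"hand":0},{"linear":[-0.2,0.8,0],"rot":[0,0,0],"hand":0},{"linear":[-0.2,0.8,0],"rot":[0,0,0],"hand":0},{"linear":[-0.1,0.8,0],"rot":[0,0,0],"hand":0},{"linear":[0,0.4,0],"rot":[0,0,0],"hand":0}]';python3 -c "
from tgt import *
st();snap('side','s37.png');snap('top','t37.png')"
```

```text
clock: 49.12
tool_pos: [0.4466, -0.1453, 0.2292]
orientation: [-166.5, 89.9, -50.7]
force: [0.9, -0.2, 1.2]
opening: 0.0004
t 49.12 p [ 0.4466 -0.1453  0.2292] head -154.26 x [ 0.0011 -0.0014 -1.    ] y [-0.9008 -0.4343 -0.0004] F [ 0.8952 -0.1667  1.2139] op 0.0004 q [  6.2   0.6 -24.    0.1 -65.3  19.5]
```

View pics/s37.png

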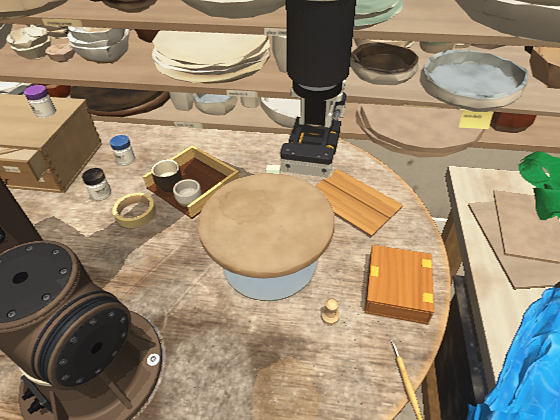

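View pics/t37.png

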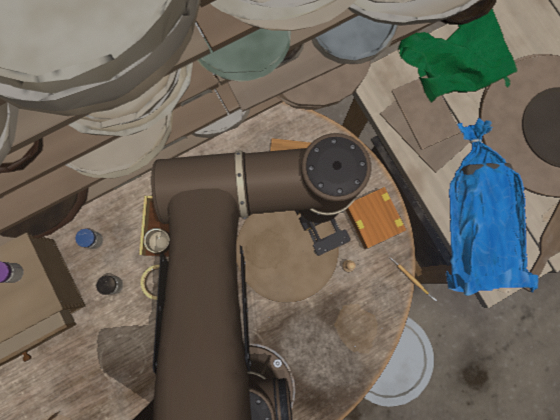

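```bash
python3 -m crank '[{"linear":[0,-0.5,0],"rot":[0,0,0],"hand":0},{"linear":[0,-0.8,0],"rot":[0,0,0],"hand":0},{"linear":[0,-0.8,0],"rot":[0,0,0],"hand":0},{"linear":[0,-0.5,0],"rot":[0,0,0],"hand":0},{"linear":[0,0,0],"rot":[0,0,0],"hand":0}]';python3 - <<'E'
from tgt import *
from circ import *
st(); snap('top','t38.png'); fs=clouds()
circ(fs,.394,.256,.05,.060,.08,'pot');circ(fs,.392,.184,.045,.040,.058,'cup'); circ(fs,.447,.083,.03,.02,.07,'stA');circ(fs,.333,-.265,.03,.02,.07,'stB')
f=fs['side'];c=np.array([.4715,-.341]);a=(f[:,:2]-c)@[.438,-.899];b=(f[:,:2]-c)@[.899,.438]
m=(abs(a)<.055)&(abs(b)<.06); p=np.polyfit(a[m],f[m,2],1); print('lid plane slope deg',np.degrees(np.arctan(p[0])),'z',p[1])
E
```

```text
clock: 49.85
tool_pos: [0.4479, -0.3083, 0.2311]
orientation: [-147.3, 89.7, -31.3]
force: [-0.6, -0.3, -0.0]
opening: 0.0005
t 49.85 p [ 0.4479 -0.3083  0.2311] head -154.05 x [ 0.0039 -0.0024 -1.    ] y [-0.8991 -0.4376 -0.0025] F [-0.5631 -0.3323 -0.0427] op 0.0005 q [-13.8   7.9 -15.8   0.1 -66.1  39.7]
pot top 175 [0.3931 0.256  0.0314] z95 0.0723
pot side 227 [0.3921 0.2551 0.0314] z95 0.0704
cup top 176 [0.3907 0.1829 0.029 ] z95 0.0517
cup side 288 [0.3897 0.1833 0.03  ] z95 0.0537
stA top 49 [0.4514 0.0817 0.0071] z95 0.0560
stA side none
stB top 69 [ 0.3378 -0.2682  0.0087] z95 0.0549
stB side 187 [ 0.3364 -0.2697  0.0084] z95 0.0536
lid plane slope deg -75.72740172900019 z 0.26922371637406584
```

View pics/t38.png

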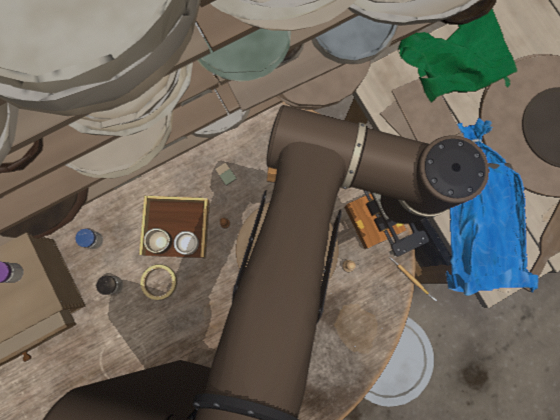

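```bash
python3 - <<'E'
from circ import *
f=clouds()['side'];c=np.array([.4715,-.341]);a=(f[:,:2]-c)@[.438,-.899];b=(f[:,:2]-c)@[.899,.438]
m=(abs(a)<.055)&(abs(b)<.06)&(f[:,2]<.09); p=np.polyfit(a[m],f[m,2],1); print(m.sum(),'lid slope deg',np.degrees(np.arctan(p[0])),'z',p[1])
print(monitor.get_obs()['force'])
print(ticket.close_job())
E
```

```text
2925 lid slope deg 0.05660813925169356 z 0.046229996369553585
[ 0.84320754 -0.26558228 -0.37383362]
the job is handed in; nothing more can be done
None
```

The job is done and handed in at about 50 s of the 136 s allowed. I stood the pot and then the cup on the drying board and laid the rib flat in the case. Then I put the pot and the cup back in the stand and pushed the lid shut from behind.

**Last checks**
- **Pot and cup:** both are upright in the stand. By camera the pot is within about 2 mm of where it stood and the cup within about 2–3 mm.
- **Stamps:** both stamps are standing, and their measured positions have not changed. The pale one was seen by both cameras. The reddish one was seen only from above, because it is hidden from the side camera.
- **Lid:** it lies level (0.06° slope) with its top face at 46 mm, which is fully shut.
- **Rib:** it was seen flat on the case floor before the lid closed. I did not look inside again afterwards.
- **Robot:** it is clear of everything, with the wrist force near zero.

**Not as clean as planned**
- The lid was in the gripper's way, so I tilted the gripper about 14° and let the rib drop roughly 1–2 cm onto the case floor.
- The cup was set down a little firmly, with about 26 N upward at the wrist.
- One lid-level fit failed because the gripper was in the camera's view. The 0.06° figure comes from a repeat with those points left out.

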